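Unload, route away and reload the inclined press die

ROBOT

A 7-joint arm with a two-finger parallel gripper is mounted at the origin on the work surface. World frame = base frame: x ahead of the robot, y to its left, z up, the work surface at z = 0. Lengths are in m, angles in rad, forces in N, time in s.
With the tool pointing down it reaches from about 0.425 to 0.875 m from the base axis. Payload 8.4 kg.
Tool frame: the origin (TCP) lies on the centre line of the jaws, within the pads' length; the fingertips stand 19 mm ahead of it and the grasp point (between the pads) is the TCP; x points along the fingers, z is the direction in which the jaws open and shut, and the axes are right-handed (so a half turn about x gives the same grasp; the last joint's range is limited). The gripper opens to 87 mm and grips with 3 to 60 N. Pads are 19 mm wide; open, the fingers measure 117 mm over their backs; the gripper's body (75 mm by 190 mm) begins 51 mm behind the grasp point.
Start: joints at [1.056, 0.333, 0.04, 1.465, -0.013, 1.343, -0.059], TCP at [0.263, -0.595, 0.242] pointing down, gripper open.
Joint ranges: [-2.58, 2.58], [-0.38, 2.09], [-1.3, 1.39], [0.25, 2.4], [-1.5, 4.64], [0.08, 2.09], [-2.65, 2.65]. Speed limits (rad/s): [2.22, 2.22, 2.79, 2.79, 3.14, 3.14, 3.14].

INTERFACE

Orientations are given as [roll, pitch, yaw] about the fixed x, y, z axes, in that order (R = Rz(yaw) Ry(pitch) Rx(roll)).
In Python, from bench import arm gives the robot as it stands. The module is installed in compiled form; this text tells all that it offers.
- The arm moves only by the tool arm_command, never from a script. Its argument "moves" is one flat list of numbers, 6 for each row, row after row: the shift along the world's x, y, z in cm, then the turn, a rotation vector about the world's x, y, z in rad. A call has 1 to 12 rows; each row shifts and turns the commanded pose from where the row before left it; what a row does not reach is not made up. A row lasts 1/8 s, in which the tool goes at most 62.5 mm and 10.7 degrees, less where a joint would pass 70% of its speed; a pose out of reach is approached as far as the arm can. A call is refused whole if a number of a shift passes 6.25 or a number of a turn 0.188, either way. A call with a gripper value outside its range is refused whole. "grip" is the opening, from -1 (shut) to 1 (fully open), set as the call begins (left out, the last holds). The fingers move at their own pace and stop on an object; the grip force is fixed at half the most. Time passes only in rows, so rows that do not move let the fingers close. It gives the time, the measured TCP pose, the force and the opening at its end, in the units of the state.
- arm.get_obs(): the state, without advancing time (a new reading comes with each control period).
- arm.get_image(name): name is "scene" or "top" or "wrist"; returns a dict with "color" (384x512x3 uint8, red, green, blue), "depth" (384x512 float32, m along the optical axis (not along the pixel's ray), 0 where there is no reading), "fx", "fy", "cx", "cy" (pixels), "R" (3x3) and "t" (3): a world point X has camera coordinates R X + t. Camera axes: x right, y down, z forward; pixel columns grow to the right and rows downward; lengths in m; the calibration is good to about 2 mm. A picture is of the moment at which its call begins.
- arm.finish_job(): hands the job in, once; it reports no verdict.
The state is a dict: "t": time; "joints": joint angles; "dq": joint speeds; "effort": joint torques, N m; "tool_pos": TCP position; "tool_rot": TCP orientation; "force": force on the tool from outside, world axes, zero at the start; "torque": the same for the moment, N m; "grip_width": finger opening in m.
Only numpy, scipy, OpenCV 4.12 (cv2) and the standard library are available. Lean on these libraries where they do the work, as an engineer would, in place of code of your own. Each camera call takes 0.05 s, during which the arm holds its last target.

TASK

Change the part in the sloping press die. First swing the chute's flap fully over so that parts run out to the exit with the long slatted crate, then take the finished disc (dark centre hole) out of the die and let go of it at the top of the chute so that it slides down into that crate. Then seat the fresh plain round blank fully home in the die's round pocket and press the start button, leaving the other blanks and the wrench where they are.

Things in the scene. Friction and masses are not known exactly. Their poses are not given: they have to be found in the camera images.
- die: steel die block, 120 x 120 mm face, tilted 30 degrees from level towards the robot on a dark stand. Origin: centre of the pocket's floor; z is the outward normal of the face (leaning towards the robot), y runs level across the face, x up the slope. Round pocket 63 mm in diameter, 9 mm deep (face at z = 9 mm), mouth chamfered 1.5 mm. Fixed.
- die_seat (a point): where the centre of a fully seated disc lies: 13 mm above the pocket's floor, on its axis; axes as the die's
- pressed_disc: finished aluminium disc, 60 mm in diameter, 26 mm thick, with a dark 20 mm centre hole (a 20 mm dark spot on both faces); about 0.2 kg. Starts seated in the die's pocket, 17 mm of it standing proud. Origin at its centre, z along its axis
- fresh_disc: fresh blank: plain aluminium disc without hole, 60 mm in diameter, 26 mm thick, about 0.2 kg, lying flat on the table in the row of three blanks before the die. Origin at its centre, z along its axis
- square_blank: bystander: aluminium block 60 x 60 x 26 mm in the row of blanks, flat on the table. Origin at its centre
- bar_blank: bystander: aluminium block 80 x 36 x 26 mm in the row of blanks, flat on the table. Origin at its centre, x along its length
- wrench: bystander: loose steel wrench 160 mm long, flat on the table behind the start box. Origin on its underside, about midway
- chute: aluminium stand of the Y-chute. A 28 mm high divider on the deck's centre line, from deck x = 90 mm to the end, makes two exits. Origin on the table, 138 mm straight below the deck's origin; x level in the downhill direction, y across, z up. Fixed.
- deck: floor of the steel Y-chute, 360 mm long, 190 mm wide inside, sloping 24 degrees down away from the robot. Origin in the middle of the width on the floor's surface; x runs downhill, y across, z normal to the floor. Upper end wall at x = -220 mm, open lower end at x = +140 mm; side walls 28 mm high at y = -95 and +95 mm. Slick: a disc let go near x = -150 mm, y = 0 slides down by itself.
- flap (a joint): upright blade 26 mm high, hinged at the divider's upper end (deck x = 90 mm, y = 0, axis normal to the deck), its free end pointing uphill. Radians: 0 on the centre line, positive with the free end on the deck's +y side (a disc then leaves on the -y side); stops at -0.56 and +0.56. Starts near the middle, stays where put (1 N at the post moves it).
- flap_grip (a point): point on the flap's black upright post, 14 mm in diameter, 163 mm from the hinge; the point is 70 mm above the deck's floor, the post's top 85 mm above it. The post stands normal to the deck (leaning 24 degrees downhill)
- crate: long slatted grey crate, 220 x 116 x 53 mm, open on top, under one of the two exits (the side changes). Origin under the middle of its end at the chute; x along its length away from the chute, y across, z up. Fixed.
- bin: short solid-walled grey box, 130 x 116 x 53 mm, open on top, under the other exit; for scrap. Origin under the middle of its end at the chute. Fixed.
- start (a joint): start button's travel in m: 0 up, 0.006 fully down (5 N); it springs back. It counts as pressed from 4 mm
- start_top (a point): centre of the button's top, 63 mm above the table; button 32 mm in diameter, pressed straight down, on a grey box 90 x 75 x 45 mm
Not all that is in view belongs to the job. Of the things that look like the part that bears die, the largest one is meant.

How it is judged:
By the outcome, as a careful person would: the job done as asked, in the order asked, and still so for the second after the job is handed in, with the robot touching nothing.
It also fails if it takes over 70 s, if anything falls off the work surface, if the arm or the gripper's body presses on something with over 40 N, if the wrist force passes 120 N, or if a joint passes its speed limit or range.

## Working session

There is one attempt and no reset: what is moved stays moved. The work goes in short steps, Python scripts to look and compute and a tool call to move; the robot and the scene stay as the last step left them, time stands still between calls to the robot, and variables do not carry over. Pictures are saved under pics/ and viewed, and the job is handed in when it is done.

Besides the shell and the picture viewer there is one more tool, called after ">>>" as a command line: name --argument value ..., lists and objects as JSON in quotes. arm_command: Moves the arm, as the interface text tells. Its arguments: {"type":"object","properties":{"moves":{"type":"array"},"grip":{"type":"number"}},"required":["moves"]}

```bash
mkdir -p pics; ls
cat > h.py <<'E'
from bench import arm
import numpy as np, cv2, pickle
def shot(n):
    im=arm.get_image(n); pickle.dump(im,open(f'{n}.pkl','wb')); return im
def ld(n): return pickle.load(open(f'{n}.pkl','rb'))
def save(im,fn,crop=None,s=1):
    c=im['color'][:,:,::-1]
    if crop: u0,v0,u1,v1=crop; c=c[v0:v1,u0:u1]
    c=cv2.resize(c,None,fx=s,fy=s,interpolation=cv2.INTER_CUBIC); cv2.imwrite('pics/'+fn,c)
def cloud(im):
    d=im['depth']; v,u=np.mgrid[:d.shape[0],:d.shape[1]]
    P=np.stack([(u-im['cx'])/im['fx']*d,(v-im['cy'])/im['fy']*d,d],-1)
    return (P-im['t'])@im['R']
def onplane(im,u,v,z):
    r=im['R'].T@np.array([(u-im['cx'])/im['fx'],(v-im['cy'])/im['fy'],1]); o=-im['R'].T@im['t']
    return o+r*(z-o[2])/r[2]
def proj(im,X):
    c=im['R']@np.asarray(X)+im['t']; return np.round([im['fx']*c[0]/c[2]+im['cx'],im['fy']*c[1]/c[2]+im['cy']],1)
E
python3 - <<'E'
from h import *
print(arm.get_obs())
for n in ['scene','top','wrist']:
    im=shot(n); save(im,n+'0.png',s=1.5); print(n,-im['R'].T@im['t'],im['R'][2],im['fx'])
E
```

```text
pics
{'t': 0.0, 'joints': array([ 1.05581371,  0.33391905,  0.03989213,  1.46627943, -0.01335839,
        1.3432831 , -0.05852882]), 'dq': array([ 2.24354291e-04, -7.63280341e-04,  9.21257014e-04, -6.70604295e-04,
       -1.69781735e-04,  3.49617087e-05,  1.02259306e-03]), 'effort': array([ 9.18579644e-04, -6.56347275e+01,  1.33601736e+00, -4.03803563e+01,
       -5.97947370e-02,  4.48626524e-02,  1.30101134e-04]), 'tool_pos': array([ 0.26231397, -0.59424238,  0.24065026]), 'tool_rot': array([-3.04471785,  1.5691725 ,  2.0833997 ]), 'force': array([0.12021815, 0.62810752, 0.41676065]), 'torque': array([-0.00108102,  0.03961836,  0.05969393]), 'grip_width': 0.0870356627324936}
scene [ 1.09057601 -0.41345473  0.76367938] [-0.53773757  0.5251427  -0.6595934 ] 373.04608990369934
top [0.45689784 0.05540845 1.14503946] [ 0.14469638  0.00856553 -0.98943903] 385.89707351297324
wrist [ 0.32564688 -0.56697953  0.38414593] [-0.2280443  -0.10029842 -0.96847097] 297.9293617709876
```

View pics/scene0.png

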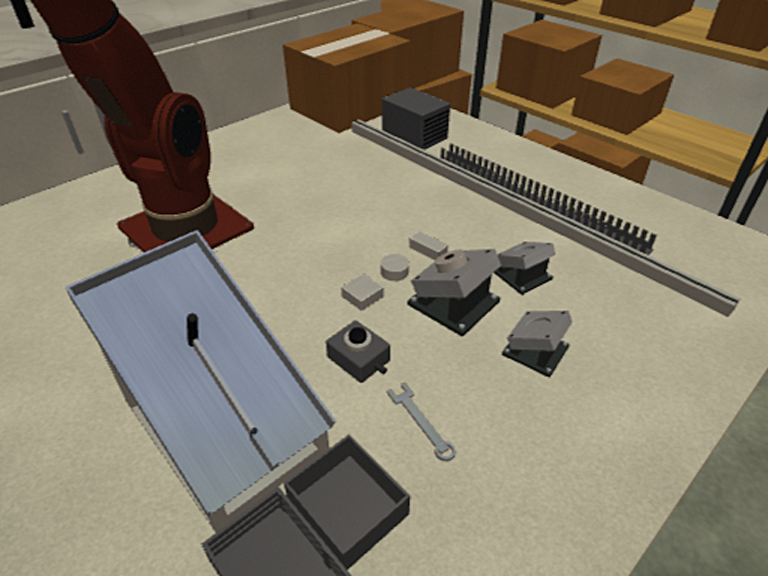

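View pics/top0.png

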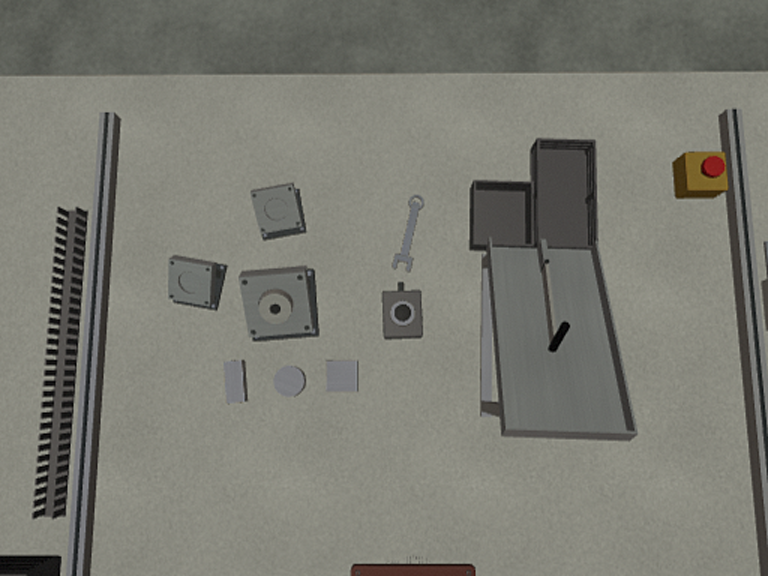

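View pics/wrist0.png

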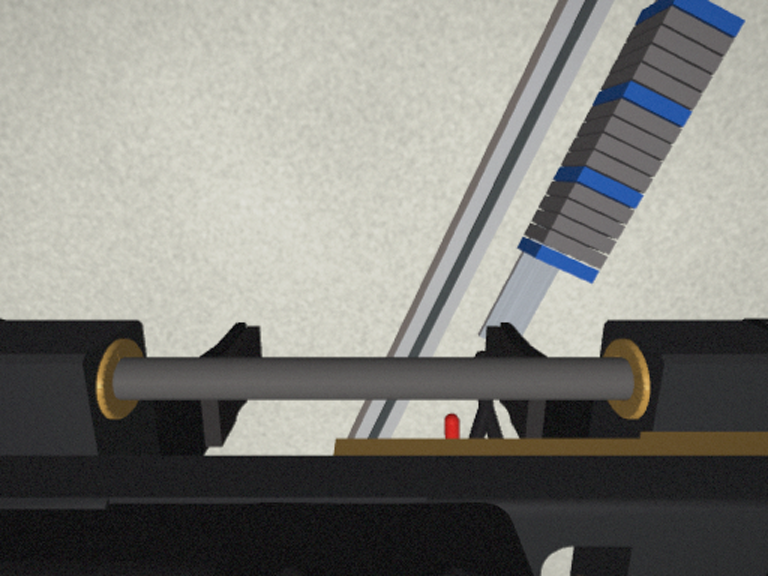

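The top view shows the slatted crate at (565,190) on the chute's right side (world -y), and the bin at (500,215). There are three dies: the large one with the disc at (278,305), and two small ones at (195,282) and (277,210). The blanks are a bar (235,382), a round (290,381) and a square (342,376).

Run:
```python
from h import *
t=ld('top'); save(t,'top_l.png',(105,165,225,275),6); save(t,'top_r.png',(240,85,430,300),2.75)
s=ld('scene'); save(s,'sc_die.png',(210,140,350,260),5)
```

```text
(no output)
```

View pics/top_l.png

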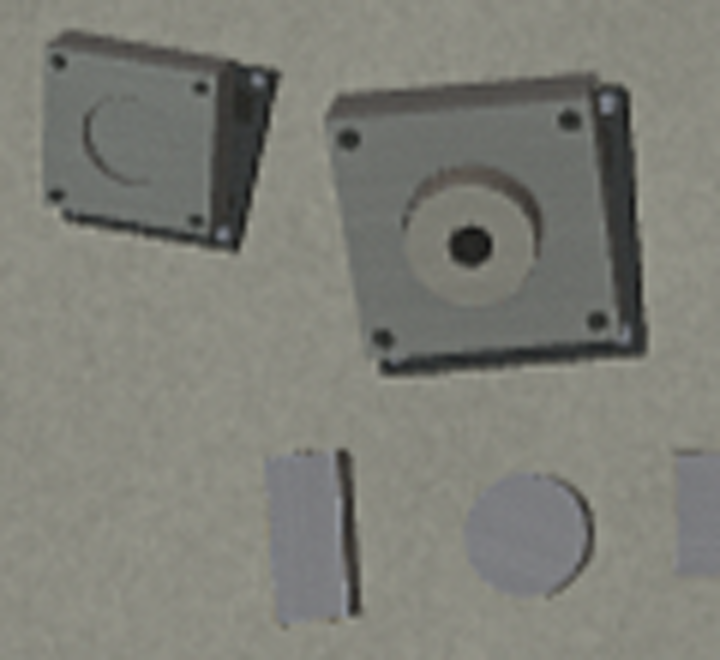

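View pics/top_r.png

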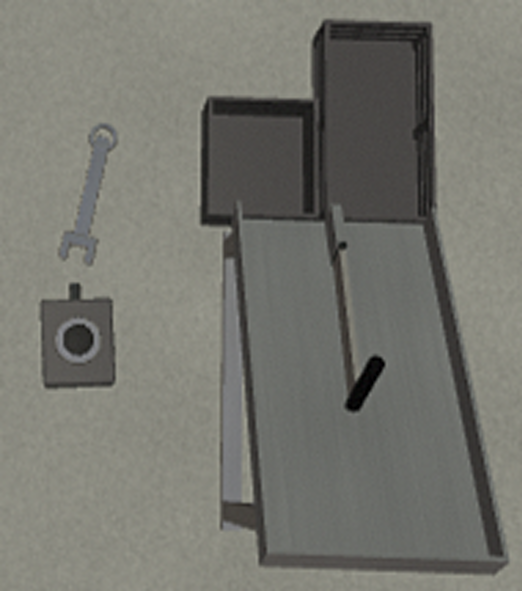

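View pics/sc_die.png

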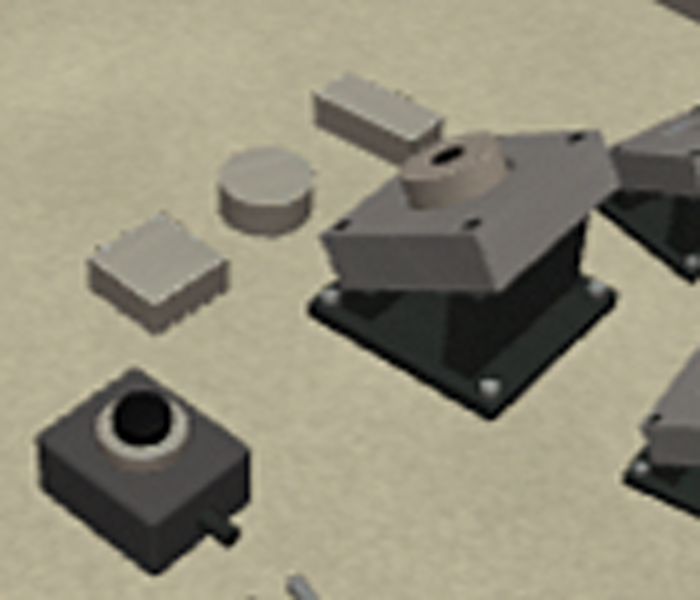

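The close crops confirm the choices: the large die holds the holed disc (hole at about top px (183,206)), and the plain round blank is at (193,254). The slatted crate is on the chute's right, at about (375,125). Measuring next.

```bash
cat > m.py <<'E'
from h import *
t=ld('top'); C=cloud(t)
def plane(P):
    P=P[P[:,2]>-1]
    for _ in range(5):
        c=P.mean(0); n=np.linalg.svd(P-c,full_matrices=False)[2][2]; n*=np.sign(n[2]); r=(P-c)@n
        k=abs(r)<max(0.0025,1.5*np.median(abs(r))); P=P[k]
    return c,n,r.std(),len(P)
def reg(u0,v0,u1,v1): return C[v0:v1,u0:u1].reshape(-1,3)
print('table',plane(reg(200,280,260,330)))
c,n,s,k=plane(reg(345,180,400,280)); print('deck',c,n,s,k,'tilt',np.degrees(np.arccos(n[2])),'az',np.degrees(np.arctan2(n[1],n[0])))
dx=np.array([n[0]*n[2],n[1]*n[2],-(n[0]**2+n[1]**2)]); dx/=np.linalg.norm(dx)
dy=np.cross(n,dx); print('dx',dx,'dy',dy)
# wall tops: points 20-32 mm above plane
A=reg(320,150,430,300); L=np.c_[(A-c)@dx,(A-c)@dy,(A-c)@n]
w=L[(L[:,2]>.02)&(L[:,2]<.034)]
print('y hist',np.histogram(w[:,1],bins=np.arange(-.14,.15,.01)))
print('x hist',np.histogram(w[:,0],bins=np.arange(-.2,.25,.01)))
fl=L[(abs(L[:,2])<.003)]; print('floor y',np.percentile(fl[:,1],[.5,2,98,99.5]),'x',np.percentile(fl[:,0],[.2,.5,2,98,99.5]))
np.save('deck0.npy',np.array([c,dx,dy,n]))
# die face
m=plane(reg(165,180,205,225)); print('die?',m)
E
python3 m.py
```

```text
table (array([ 0.308594  ,  0.128294  , -0.00062218]), array([-0.00119653, -0.00258635,  0.99999594]), np.float64(0.0012920147812615292), 1658)
deck [ 0.49988747 -0.25024468  0.1695674 ] [ 0.40119699 -0.0347973   0.91533061] 0.001129765172452469 2565 tilt 23.74727862240487 az -4.957070069139185
dx [ 0.91190702 -0.07909308 -0.40270321] dy [ 8.64093009e-02  9.96259722e-01 -6.93889390e-18]
y hist (array([  0,   0,   0,   0,   0,  98, 254,  85,  14,  14,  13,  13,  12,
        11,  14,  14, 201,  59,  11,  12,  13,  14,  12,  13,  18, 161,
        95,   0,   0]), array([-1.40000000e-01, -1.30000000e-01, -1.20000000e-01, -1.10000000e-01,
       -1.00000000e-01, -9.00000000e-02, -8.00000000e-02, -7.00000000e-02,
       -6.00000000e-02, -5.00000000e-02, -4.00000000e-02, -3.00000000e-02,
       -2.00000000e-02, -1.00000000e-02,  1.11022302e-16,  1.00000000e-02,
        2.00000000e-02,  3.00000000e-02,  4.00000000e-02,  5.00000000e-02,
        6.00000000e-02,  7.00000000e-02,  8.00000000e-02,  9.00000000e-02,
        1.00000000e-01,  1.10000000e-01,  1.20000000e-01,  1.30000000e-01,
        1
[... 702 characters left out ...]
e-02,  2.00000000e-02,  3.00000000e-02,
        4.00000000e-02,  5.00000000e-02,  6.00000000e-02,  7.00000000e-02,
        8.00000000e-02,  9.00000000e-02,  1.00000000e-01,  1.10000000e-01,
        1.20000000e-01,  1.30000000e-01,  1.40000000e-01,  1.50000000e-01,
        1.60000000e-01,  1.70000000e-01,  1.80000000e-01,  1.90000000e-01,
        2.00000000e-01,  2.10000000e-01,  2.20000000e-01,  2.30000000e-01,
        2.40000000e-01]))
floor y [-0.07847166 -0.073199    0.10635064  0.11715775] x [-0.14907768 -0.14622298 -0.13018615  0.20650712  0.21545498]
die? (array([0.59173029, 0.24518917, 0.12003442]), array([-0.15390513,  0.97492119,  0.16075412]), np.float64(0.009398199379533352), 416)
```

```bash
cat >> m.py <<'E'
print('------')
# wall direction: ridges of left/right walls
for lo,hi in((-.095,-.065),(.105,.13),(.012,.038)):
    q=w[(w[:,1]>lo)&(w[:,1]<hi)&(w[:,0]>-.12)&(w[:,0]<.21)]
    p=np.polyfit(q[:,0],q[:,1],1); r=q[:,1]-np.polyval(p,q[:,0]); print('wall',p,r.std(),len(q),q[:,0].min(),q[:,0].max(), np.percentile(q[:,1],[1,99]))
post=L[(L[:,2]>.05)&(L[:,2]<.1)]; print('post',len(post),post.mean(0),post.min(0),post.max(0))
hi=post[post[:,2]>.078]; print('posttop',hi.mean(0),len(hi))
# die
A=reg(158,175,215,230); A=A[A[:,2]>.04]
rng=np.random.default_rng(0);best=0
for _ in range(2000):
    a=A[rng.choice(len(A),3,False)]; nn=np.cross(a[1]-a[0],a[2]-a[0]); 
    if np.linalg.norm(nn)<1e-6: continue
    nn/=np.linalg.norm(nn); nn*=np.sign(nn[2])
    if nn[2]<.8 or nn[2]>.92: continue
    kk=abs((A-a[0])@nn)<.003
    if kk.sum()>best: best=kk.sum(); K=kk
F=A[K]; c2=F.mean(0); n2=np.linalg.svd(F-c2,full_matrices=False)[2][2]; n2*=np.sign(n2[2])
print('die face',c2,n2,best,np.degrees(np.arccos(n2[2])),np.degrees(np.arctan2(n2[1],n2[0])))
h=(A-c2)@n2; T=A[(h>.013)&(h<.021)]; print('disc top',T.mean(0),len(T),((T-c2)@n2).mean())
for nm,r in (('fresh',(176,238,210,270)),('sq',(214,235,242,265)),('bar',(145,236,168,272)),('start',(250,188,285,230))):
    B=reg(*r); B=B[B[:,2]>.015]; print(nm,len(B),B.mean(0),B.min(0),B.max(0),np.median(B[:,2]))
E
python3 m.py | sed -n '/---/,$p'
```

```text
------
wall [ 0.04569953 -0.07634349] 0.0014980340605574075 363 -0.11985976773408177 0.20846589745791494 [-0.08339574 -0.06612216]
wall [0.04643366 0.11730067] 0.0013679881955502074 233 -0.11982933857999191 0.2088301335202356 [0.10999113 0.128002  ]
wall [0.01924789 0.02530607] 0.0025892637912283316 228 -0.0037471049674594895 0.20931423557674456 [0.02190688 0.0341262 ]
post 70 [0.00138544 0.02654355 0.07209881] [-0.00305598  0.0192996   0.05078774] [0.00910111 0.0323293  0.08616216]
posttop [0.00294161 0.0255036  0.08345133] 28
die face [0.59506803 0.25131591 0.09415424] [-0.49357147 -0.0364719   0.86894016] 1249 29.664288137957502 -175.7738749973437
disc top [0.5842128  0.2512339  0.10739439] 352 0.016865718920140143
fresh 350 [0.45375596 0.23464537 0.03475231] [0.42492823 0.05540845 0.0176446 ] [0.48192508 0.26571353 1.14503946] 0.025242958242958975
sq 452 [0.46218359 0.13406834 0.0501059 ] [0.43323854 0.05540845 0.01955481] [0.49323166 0.16567991 1.14503946] 0.025304374983875264
bar 372 [0.45301938 0.33842043 0.03400228] [0.41367455 0.05540845 0.01507324] [0.49362806 0.36226082 1.14503946] 0.02503962350067303
start 854 [0.57923204 0.01939171 0.05905096] [ 0.45689784 -0.01933985  0.01504156] [0.64564648 0.05541546 1.14503946] 0.04511500397299738
```

```bash
cat >> m.py <<'E'
print('=====')
yaw=np.arctan2(dx[1],dx[0])+0.046; th=np.radians(24)
DX=np.array([np.cos(th)*np.cos(yaw),np.cos(th)*np.sin(yaw),-np.sin(th)]);DY=np.array([-np.sin(yaw),np.cos(yaw),0]);DZ=np.cross(DX,DY)
O=c+dx*.074+dy*.0239
print('deck yaw',np.degrees(yaw),'O',O)
O[2]=.138
Dk=lambda p:O+np.array(p)@np.array([DX,DY,DZ])
S=ld('scene')
for nm,p in (('TL',(-.22,.095,.028)),('TR',(-.22,-.095,.028)),('BL',(.14,.095,.028)),('BR',(.14,-.095,.028)),('post0top',(-.073,0,.085)),('hinge',(.09,0,.028))): print(nm,Dk(p),'top x2.75 crop',(proj(t,Dk(p))-[240,85])*2.75,'sc*1.5',proj(S,Dk(p))*1.5)
print('grip now',Dk((-.073,.005,.07)),'end',Dk((-.048,.0866,.07)),'rel',Dk((-.15,0,.013)))
print('DZ',DZ,DX)
# die disc
d=t; 
def ray(u,v,c0,n0):
    r=t['R'].T@np.array([(u-t['cx'])/t['fx'],(v-t['cy'])/t['fy'],1]); o=-t['R'].T@t['t']; return o+r*((c0-o)@n0)/(r@n0)
a=np.arctan2(-n2[1],-n2[0]); N=np.array([-.5*np.cos(a),-.5*np.sin(a),np.cos(np.pi/6)])
top=ray(183.3,205.8,c2+N*.017,N); print('disc top by hole',top,'seat',top-N*.013,'yaw',np.degrees(a))
print('fresh',onplane(t,193,254.2,.026),'start',onplane(t,268.4,208.6,.063))
ob=arm.get_obs(); from scipy.spatial.transform import Rotation as Ro
print('tool',Ro.from_euler('xyz',ob['tool_rot']).as_matrix().round(3))
print('scene proj hole',(proj(S,top)-[210,140])*5,'fresh',(proj(S,onplane(t,193,254.2,.026))-[210,140])*5,'start',(proj(S,onplane(t,268.4,208.6,.063))-[210,140])*5)
E
python3 m.py | sed -n '/=====/,$p'
```

```text
=====
deck yaw -2.3214642115373985 O [ 0.56943377 -0.23228696  0.13976737]
TL [ 0.38384608 -0.12968532  0.25306133] top x2.75 crop [267.575 550.825] sc*1.5 [197.7  231.75]
TR [ 0.37614992 -0.31952938  0.25306133] top x2.75 crop [500.5   560.175] sc*1.5 [ 71.55 285.75]
BL [ 0.71245253 -0.14300682  0.10663614] top x2.75 crop [238.975 202.95 ] sc*1.5 [334.05 421.5 ]
BR [ 0.70475637 -0.33285088  0.10663614] top x2.75 crop [429.55 209.55] sc*1.5 [210.9 508.8]
post0top [ 0.53734393 -0.23098606  0.24534314] top x2.75 crop [379.225 364.65 ] sc*1.5 [190.35 317.55]
hinge [ 0.66296467 -0.23607864  0.12697297] top x2.75 crop [339.9  246.95] sc*1.5 [255.3  430.95]
grip now [ 0.53145042 -0.22574303  0.23163996] end [ 0.55757561 -0.1451351   0.22147154] rel [ 0.43779766 -0.22695051  0.21088659]
DZ [ 0.40640283 -0.01647532  0.91354546] [ 0.9127957  -0.03700417 -0.40673664]
disc top by hole [0.58297537 0.24989814 0.10676111] seat [0.58945769 0.25037714 0.09550278] yaw 4.226125002656294
fresh [0.45274561 0.23374273 0.026     ] start [0.57972349 0.01756944 0.063     ]
tool [[-0.001  0.915  0.404]
 [ 0.001  0.404 -0.915]
 [-1.    -0.    -0.001]]
scene proj hole [447. 158.] fresh [262.5 177. ] start [140.  416.5]
```

>>> arm_command --moves '[3.4,4.0,3.0,0,0,-0.114,3.6,4.2,2.5,0,0,-0.114,3.9,4.5,0,0,0,-0.114,3.9,4.5,0,0,0,-0.114,3.9,4.5,0,0,0,0,3.9,4.5,0,0,0,0,3.9,4.5,0,0,0,0,0,0,0,0,0,0]' --grip -1

```text
t: 1.15
tool_pos: [0.5308, -0.2818, 0.296]
tool_rot: [2.982, 1.568, 1.38]
force: [-1.2, -0.1, 0.1]
grip_width: 0.0149
```

>>> arm_command --moves '[0,0,-3.5,0,0,0,0,0,-3.5,0,0,0,0,0,0,0,0,0]'

```text
t: 1.52
tool_pos: [0.5255, -0.2876, 0.2238]
tool_rot: [-1.938, 1.565, 2.734]
force: [0.3, -0.0, -0.2]
grip_width: 0.0001
```

Run:
```python
from h import *
from scipy.spatial.transform import Rotation as Ro
o=arm.get_obs(); print(o['tool_pos'],o['force'],o['grip_width'],Ro.from_euler('xyz',o['tool_rot']).as_matrix().round(3),o['joints'].round(2))
im=shot('scene'); save(im,'s1.png',(20,90,260,350),2.2)
```

```text
[ 0.52550206 -0.28762762  0.22382103] [ 0.27357977 -0.01443095 -0.21524405] 0.00012714308407032278 [[-0.005  0.999 -0.041]
 [ 0.002 -0.041 -0.999]
 [-1.    -0.005 -0.002]] [ 0.55  0.25 -0.15  1.61  0.04  1.29 -1.22]
```

View pics/s1.png

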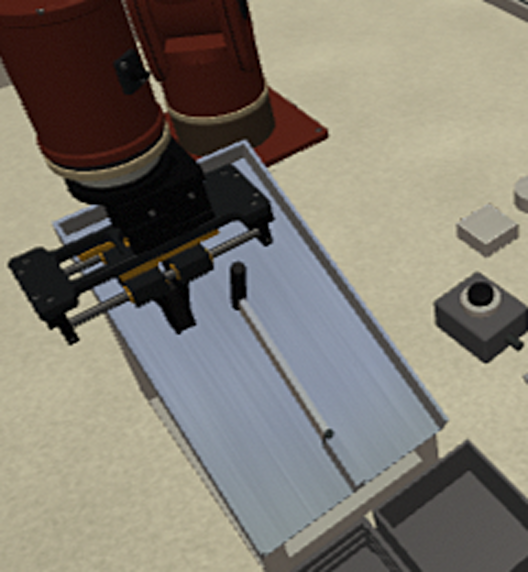

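The fist is beside the post on the -y side, and the post is at about (238,285) in the crop. Next I push it towards +y along its arc.

>>> arm_command --moves '[0.6,2.0,0,0,0,0,0,1.5,0,0,0,0,0.5,1.5,0,0,0,0,0.5,1.5,0,0,0,0,0.6,1.5,0,0,0,0,0.6,1.5,0,0,0,0,0.3,1.0,0,0,0,0,0.2,0.5,0,0,0,0,0,0,0,0,0,0]'

```text
t: 2.7
tool_pos: [0.5606, -0.1773, 0.2265]
tool_rot: [-2.89, 1.571, 1.782]
force: [-0.5, -0.0, 0.2]
grip_width: 0.0007
```

Run:
```python
from h import *
o=arm.get_obs(); print(o['tool_pos'],o['force'])
im=shot('scene'); save(im,'s2.png',(20,90,260,350),2.2)
```

```text
[ 0.56062316 -0.17732923  0.22652217] [-0.50296016 -0.04942714  0.1963613 ]
```

View pics/s2.png

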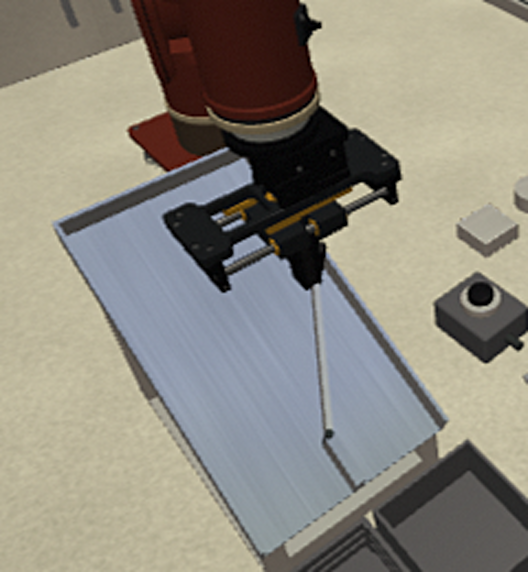

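>>> arm_command --moves '[0,0.4,0,0,0,0,0,0.4,0,0,0,0,0,0.2,0,0,0,0]'

```text
t: 3.12
tool_pos: [0.5605, -0.1674, 0.2266]
tool_rot: [1.574, 1.571, -0.037]
force: [0.5, -0.3, 0.7]
grip_width: 0.0005
```

>>> arm_command --moves '[0,0.3,0,0,0,0,0,0,0,0,0,0]'

```text
t: 3.38
tool_pos: [0.5605, -0.1651, 0.2266]
tool_rot: [0.338, 1.57, -1.273]
force: [0.7, -2.3, 0.6]
grip_width: 0.0004
```

>>> arm_command --moves '[0,0.2,0,0,0,0,0,0,0,0,0,0]'

```text
t: 3.62
tool_pos: [0.5605, -0.1647, 0.2266]
tool_rot: [0.266, 1.568, -1.347]
force: [1.7, -8.2, -0.1]
grip_width: 0.0002
```

>>> arm_command --moves '[0,0.2,0,0,0,0,0,0,0,0,0,0]'

```text
t: 3.88
tool_pos: [0.5604, -0.1645, 0.2266]
tool_rot: [0.267, 1.567, -1.348]
force: [3.3, -12.2, -1.9]
grip_width: 0.0002
```

>>> arm_command --moves '[0,-1.5,0,0,0,0,0,-1.5,0,0,0,0,0,0,4,0,0,0,0,0,4,0,0,0,0,0,0,0,0,0]'

```text
t: 4.5
tool_pos: [0.5619, -0.1911, 0.3101]
tool_rot: [1.419, 1.565, -0.192]
force: [0.6, 0.1, 0.6]
grip_width: 0.0006
```

```bash
cat >> h.py <<'E'
from scipy.spatial.transform import Rotation as Ro
def Rm(xa,za):
    xa=np.array(xa,float);xa/=np.linalg.norm(xa); za=np.array(za,float); za-=xa*(za@xa); za/=np.linalg.norm(za)
    return np.stack([xa,np.cross(za,xa),za],1)
def need(p,R):
    o=arm.get_obs(); Rc=Ro.from_euler('xyz',o['tool_rot'])
    print('shift cm',((np.array(p)-o['tool_pos'])*100).round(2),'rotvec',(Ro.from_matrix(R)*Rc.inv()).as_rotvec().round(3),'pos',o['tool_pos'].round(4),'F',o['force'].round(1),'w',round(o['grip_width'],4),'t',round(o['t'],2),'j',o['joints'].round(2))
N=np.array([-.4986,-.0368,.866]); DIEY=np.array([-.0737,.9973,0]); TOP=np.array([.5830,.2499,.1068])
RD=Rm(-N,-DIEY)
O=np.array([.5694,-.2323,.138]);DX=np.array([ 0.9128,-0.0370,-0.40674]);DZ=np.array([0.4064,-.01648,.91355]);DY=np.array([.0405,.9992,0])
Dk=lambda p:O+np.array(p)@np.array([DX,DY,DZ])
RC=Rm(-DZ,-DY)
E
python3 - <<'E'
from h import *
im=shot('scene'); save(im,'s3.png',(20,90,260,350),2.2)
im=shot('top'); C=cloud(im); A=C[150:300,320:430].reshape(-1,3); L=(A-O)@np.array([DX,DY,DZ]).T
q=L[(L[:,2]>.05)&(L[:,2]<.09)&(L[:,1]>.03)]; print('post',q.mean(0),len(q)); q=L[(L[:,2]>.018)&(L[:,2]<.034)&(L[:,0]>-.03)&(L[:,0]<.08)&(L[:,1]>.005)&(L[:,1]<.083)]; p=np.polyfit(q[:,0]-.09,q[:,1],1);print('blade angle',-np.arctan(p[0]),p,len(q))
need(TOP+.08*N,RD)
E
```

```text
post [nan nan nan] 0
blade angle 0.620992103944603 [-7.15407814e-01 -6.38457541e-04] 16
shift cm [ -1.74  43.77 -13.03] rotvec [ 0.008 -0.524  0.111] pos [ 0.5605 -0.1908  0.3064] F [-0.5  0.1 -0.9] w 0.0005 t 4.6 j [ 0.43  0.2  -0.21  1.5   0.04  1.44 -1.39]<stdin>:4: RuntimeWarning: Mean of empty slice.
  ret = um.true_divide(
```

View pics/s3.png

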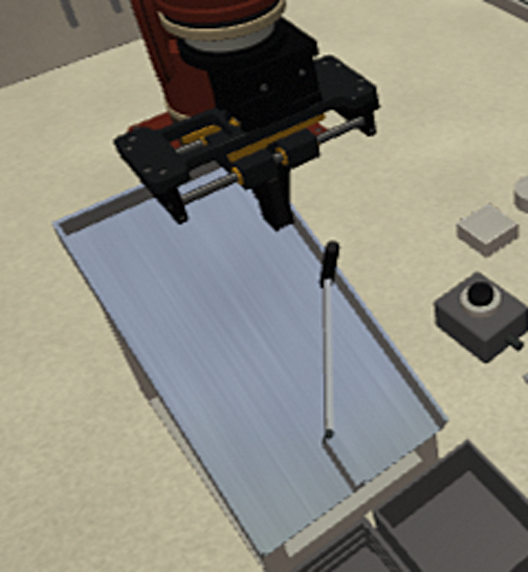

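The flap now lies over against the +y wall, with its post at about (330,262) and the -y exit open. I'm opening the gripper and moving to above the die.

>>> arm_command --moves '[-0.2,5.5,0,0,-0.066,0.014,-0.2,5.5,0,0,-0.066,0.014,-0.2,5.5,-1.5,0,-0.066,0.014,-0.2,5.5,-1.5,0,-0.066,0.014,-0.2,5.5,-2,0,-0.066,0.014,-0.2,5.5,-2,0,-0.066,0.014,-0.2,5.4,-2,0,-0.066,0.014,-0.3,5.4,-2,0,-0.062,0.013,0,0,0,0,0,0,0,0,0,0,0,0]' --grip 1

```text
t: 5.85
tool_pos: [0.543, 0.2467, 0.1952]
tool_rot: [1.552, 1.05, 0.055]
force: [0.9, -0.4, 0.3]
grip_width: 0.0854
```

Run:
```python
from h import *
im=shot('wrist'); save(im,'w1.png',None,1.5); im=shot('scene'); save(im,'s4.png',(180,60,380,260),3)
print(proj(ld('wrist'),TOP)*1.5)
need(TOP+.004*N,RD)
```

```text
[370.2 312.6]
shift cm [ 3.71  0.39 -8.6 ] rotvec [ 0.009 -0.     0.005] pos [0.5439 0.2458 0.1963] F [-0.1  0.4 -0.5] w 0.0868 t 5.95 j [ 0.05  0.01 -0.71  2.04  0.47  0.7  -2.46]
```

View pics/w1.png

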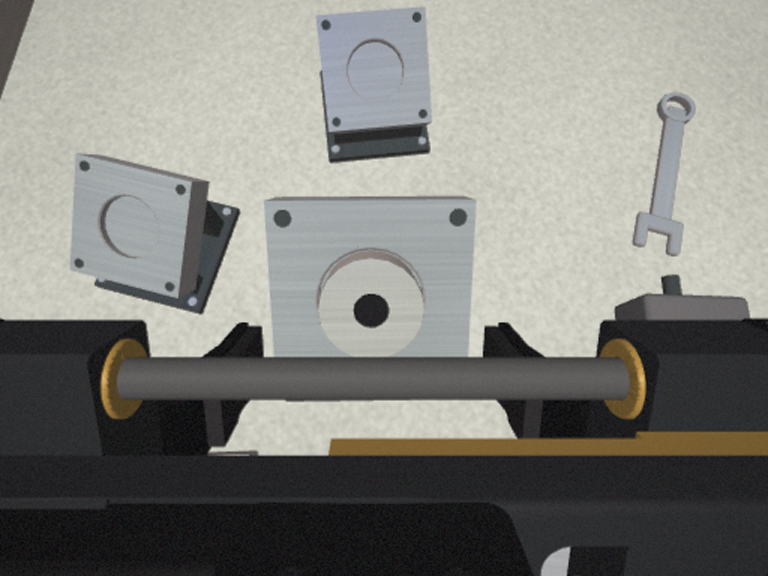

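View pics/s4.png

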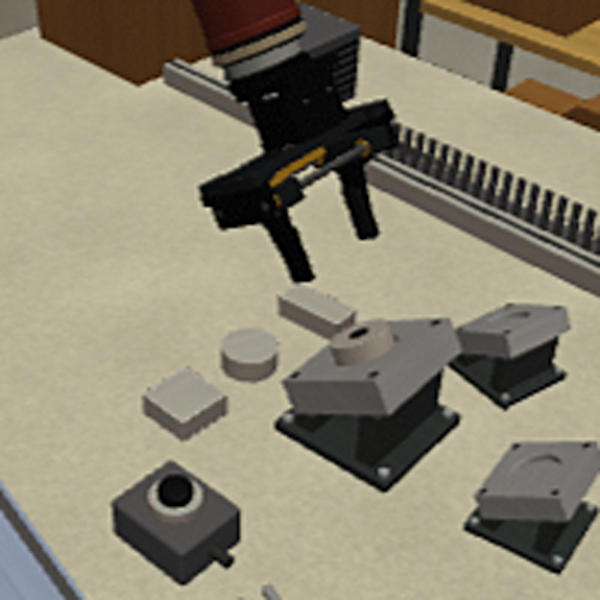

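The wrist view shows the hole at (371,311), against a predicted (370,313), so the alignment is good. Descending along the die's axis.

>>> arm_command --moves '[0.9,0.1,-2.1,0.005,0,0.003,0.9,0.1,-2.1,0.004,0,0.002,0.9,0.1,-2.1,0,0,0,0.6,0.05,-1.4,0,0,0,0.3,0.05,-0.7,0,0,0,0,0,0,0,0,0]'

```text
t: 6.7
tool_pos: [0.5799, 0.2502, 0.1123]
tool_rot: [1.571, 1.047, 0.074]
force: [-0.6, -0.1, -0.0]
grip_width: 0.0873
```

Run:
```python
from h import *
need(TOP+.004*N,RD)
```

```text
shift cm [ 0.11 -0.05 -0.2 ] rotvec [ 0.     0.    -0.001] pos [0.5799 0.2502 0.1123] F [-0.6 -0.1 -0. ] w 0.0873 t 6.7 j [-0.22  0.18 -0.43  2.07  0.68  0.56 -2.65]
```

>>> arm_command --moves '[0,0,0,0,0,0,0,0,0,0,0,0,0,0,0,0,0,0,0,0,0,0,0,0]' --grip -1

```text
t: 7.2
tool_pos: [0.5797, 0.251, 0.1128]
tool_rot: [1.572, 1.046, 0.076]
force: [-1.2, -0.7, 2.0]
grip_width: 0.0591
```

Run:
```python
from h import *
need(TOP+.004*N,RD); print(arm.get_obs()['joints'])
need(TOP+.06*N,RD)
```

```text
shift cm [ 0.13 -0.12 -0.25] rotvec [-0.001  0.001 -0.002] pos [0.5797 0.251  0.1128] F [-1.2 -0.7  2. ] w 0.0591 t 7.2 j [-0.22  0.17 -0.43  2.07  0.68  0.56 -2.65]
[-0.22073074  0.17467852 -0.43394434  2.07073164  0.68423777  0.55646354
 -2.65250529]
shift cm [-2.66 -0.33  4.6 ] rotvec [-0.001  0.001 -0.002] pos [0.5797 0.251  0.1128] F [-1.2 -0.7  2. ] w 0.0591 t 7.2 j [-0.22  0.17 -0.43  2.07  0.68  0.56 -2.65]
```

>>> arm_command --moves '[-0.3,0,0.5,0,0,0,-0.5,0,0.9,0,0,0,-1.0,-0.1,1.7,0,0,0,-1.5,-0.1,2.6,0,0,0,-0.5,0,2.6,0,0,0,0,0,0,0,0,0]'

```text
t: 7.95
tool_pos: [0.5418, 0.2507, 0.1985]
tool_rot: [1.575, 1.042, 0.081]
force: [-0.1, 0.2, -1.9]
grip_width: 0.059
```

Run:
```python
from h import *
im=shot('scene'); save(im,'s5.png',(180,60,380,260),3)
need(Dk((-.15,0,.09)),RC); print(arm.get_obs()['joints'])
```

```text
shift cm [ -7.25 -47.82   8.46] rotvec [-0.018  0.946 -0.108] pos [0.5415 0.2499 0.1967] F [ 0.5 -0.  -2.6] w 0.0594 t 8.0 j [-0.19 -0.01 -0.48  2.06  0.45  0.69 -2.45]
[-0.18712448 -0.0076468  -0.48128673  2.0581346   0.44809295  0.69123713
 -2.45406276]
```

View pics/s5.png

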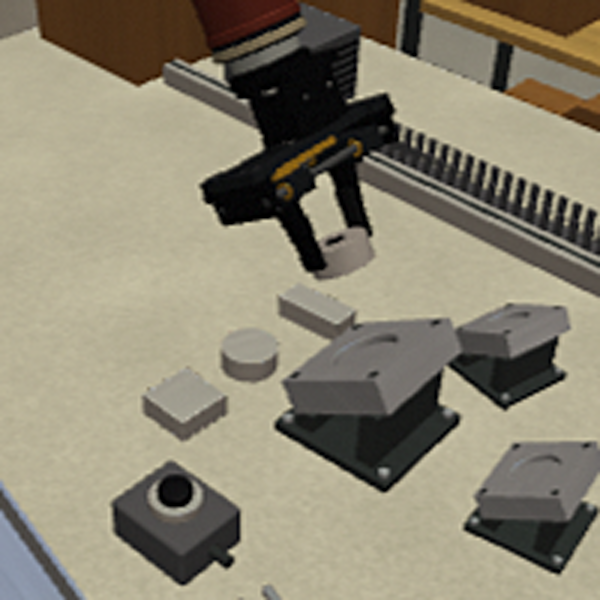

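The finished disc is in the jaws at about (345,250) and the pocket is empty. Carrying it to the top of the chute.

>>> arm_command --moves '[-0.3,-3.5,2.5,0,0.08,0,-0.7,-4.4,2.5,0,0.085,-0.01,-0.7,-4.5,2,0,0.09,-0.01,-0.7,-4.5,1.5,0,0.09,-0.01,-0.7,-4.5,0,0,0.09,-0.01,-0.7,-4.5,0,0,0.09,-0.01,-0.7,-4.5,0,0,0.09,-0.01,-0.7,-4.5,0,0,0.09,-0.01,-0.7,-4.5,0,0,0.09,-0.01,-0.7,-4.5,0,0,0.08,-0.02,-0.6,-3.9,0,0,0.07,-0.01,0,0,0,0,0,0]'

```text
t: 9.5
tool_pos: [0.4685, -0.2319, 0.2778]
tool_rot: [-1.618, 1.145, 3.039]
force: [0.7, 1.2, -2.3]
grip_width: 0.0594
```

Run:
```python
from h import *
im=shot('scene'); save(im,'s6.png',(20,60,260,320),2.2)
need(Dk((-.15,0,.036)),RC); print(arm.get_obs()['joints'])
```

```text
shift cm [-2.21  0.24 -4.65] rotvec [-0.021 -0.003  0.016] pos [ 0.4692 -0.2297  0.2784] F [ 0.4  1.2 -2.8] w 0.0592 t 9.55 j [ 0.28  0.35  0.05  1.43  0.08  1.77 -1.3 ]
[ 0.27528949  0.35174307  0.04885887  1.42958758  0.07510647  1.77430649
 -1.29857757]
```

View pics/s6.png

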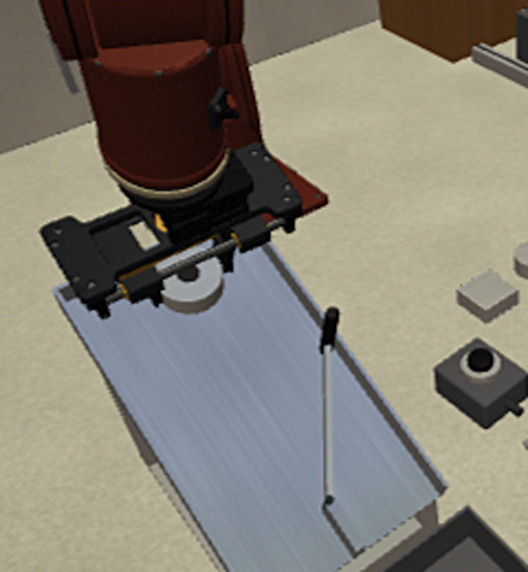

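>>> arm_command --moves '[-0.7,0.1,-1.5,-0.01,0,0.008,-0.7,0.1,-1.5,-0.01,0,0.008,-0.5,0,-1.0,0,0,0,-0.2,0,-0.4,0,0,0,0,0,0,0,0,0]'

```text
t: 10.18
tool_pos: [0.4485, -0.2266, 0.2366]
tool_rot: [-1.574, 1.152, 3.1]
force: [-0.3, 0.5, -1.9]
grip_width: 0.0593
```

Run:
```python
from h import *
im=shot('scene'); save(im,'s7.png',(20,60,260,320),2.2)
need(Dk((-.15,0,.036)),RC)
```

```text
shift cm [-0.17 -0.07 -0.5 ] rotvec [-0.001  0.001 -0.002] pos [ 0.4488 -0.2266  0.2369] F [-0.6  0.1 -2. ] w 0.0592 t 10.22 j [ 0.27  0.32  0.04  1.55  0.1   1.67 -1.31]
```

View pics/s7.png

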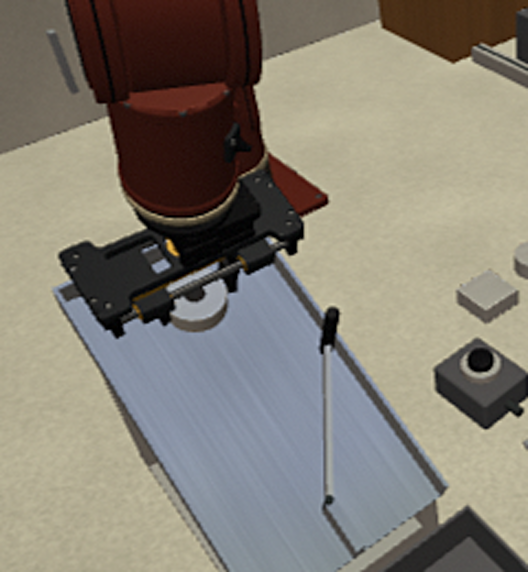

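Lowering the last 4 mm, then opening.

>>> arm_command --moves '[-0.1,0,-0.4,0,0,0,0,0,0,0,0,0]'

```text
t: 10.48
tool_pos: [0.4475, -0.2266, 0.2324]
tool_rot: [-1.574, 1.152, 3.1]
force: [0.2, 0.1, -1.7]
grip_width: 0.0593
```

>>> arm_command --moves '[0,0,0,0,0,0,0,0,0,0,0,0,0,0,0,0,0,0,0,0,0,0,0,0,0,0,0,0,0,0,0,0,0,0,0,0]' --grip 1

```text
t: 11.22
tool_pos: [0.4475, -0.2266, 0.2325]
tool_rot: [-1.574, 1.152, 3.1]
force: [0.6, -0.4, 0.0]
grip_width: 0.0869
```

Run:
```python
from h import *
im=shot('scene'); save(im,'s8.png',(20,60,290,384),1.8)
need(Dk((-.15,0,.036)),RC)
```

```text
shift cm [-0.04 -0.08 -0.06] rotvec [-0.001 -0.    -0.002] pos [ 0.4475 -0.2266  0.2325] F [ 0.8 -0.3 -1. ] w 0.0871 t 11.28 j [ 0.27  0.32  0.04  1.56  0.1   1.66 -1.31]
```

View pics/s8.png

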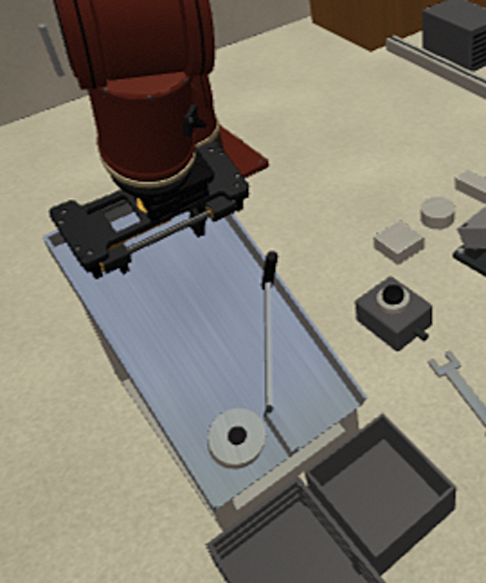

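The flap guided the disc to the crate-side exit; it was at about (237,436) and still sliding. I'm lifting out and heading for the fresh blank, with a half turn to keep joint 7 away from its limit.

>>> arm_command --moves '[1.6,0,3.6,0,0,0,1.6,0,3.6,0,-0.1,0,0,1,3,0,-0.16,0,-0.4,4,0,0,-0.16,0,-0.4,5,0,0,0,0.18,-0.4,5,0,0,0,0.18,-0.4,5,0,0,0,0.18,-0.3,5,0,0,0,0.18,-0.3,5,0,0,0,0.18,-0.3,5,0,0,0,0.18,-0.3,5,-1,0,0,0.18,0,4,-2,0,0,0.18]'

```text
t: 12.78
tool_pos: [0.4513, 0.2157, 0.3051]
tool_rot: [3.013, 1.556, 2.855]
force: [0.6, -0.6, -0.0]
grip_width: 0.0871
```

Run:
```python
from h import *
im=shot('scene'); save(im,'s9.png',None,1.5)
need([.4527,.2337,.13],Rm([0,0,-1],DIEY))
```

```text
shift cm [  0.36   1.33 -17.17] rotvec [ 0.014 -0.018  1.788] pos [0.4491 0.2204 0.3017] F [-2.9  3.3 -2.9] w 0.0867 t 12.82 j [-0.14  0.03 -0.4   1.7  -0.    1.43 -0.69]
```

View pics/s9.png

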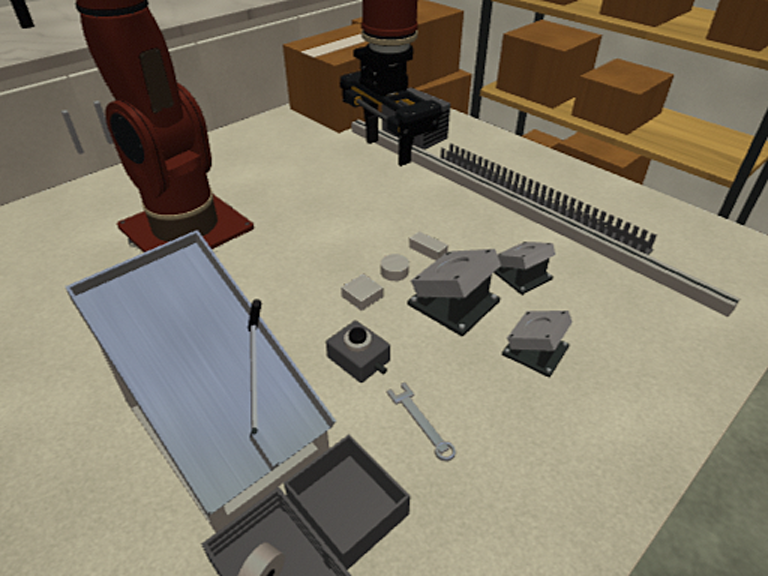

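The disc is over in the slatted crate, at about (262,562). Continuing the turn above the blank.

>>> arm_command --moves '[0,0.3,0,0,0,0.179,0.1,0.3,-1,0,0,0.179,0.1,0.3,-2,0,0,0.179,0.1,0.3,-2,0,0,0.179,0,0,-2,0.005,-0.008,0.179,0,0,-2,0.005,-0.008,0.179,0,0,-2,0,0,0.179,0,0,-2,0,0,0.179,0,0,-2,0,0,0.179,0,0,-2,0,0,0.177,0,0,0,0,0,0,0,0,0,0,0,0]'

```text
t: 14.32
tool_pos: [0.4549, 0.2255, 0.1353]
tool_rot: [-1.034, 1.567, 0.584]
force: [-0.2, -0.2, 1.2]
grip_width: 0.0871
```

Run:
```python
from h import *
im=shot('wrist'); save(im,'w2.png',None,1.5); t=shot('top'); save(t,'t2.png',(290,80,410,200),5)
save(t,'t2b.png',(140,165,260,285),5)
for P in ([.4527,.2337,.026],): print(proj(im,P)*1.5)
print('edges',[proj(im,np.array([.4527,.2337,.026])+.03*np.array(d))*1.5 for d in([0,1,0],[0,-1,0],[1,0,0])])
need([.4527,.2337,.03],Rm([0,0,-1],DIEY))
```

```text
[386.7 282.9]
edges [array([438. , 285.3]), array([335.25, 280.5 ]), array([383.85, 331.2 ])]
shift cm [ -0.24   0.81 -10.56] rotvec [-0.002  0.004  0.024] pos [0.4551 0.2256 0.1356] F [ 0.3 -0.4 -0.2] w 0.0872 t 14.43 j [-0.1   0.16 -0.49  1.92  0.09  1.07  1.  ]
```

View pics/w2.png

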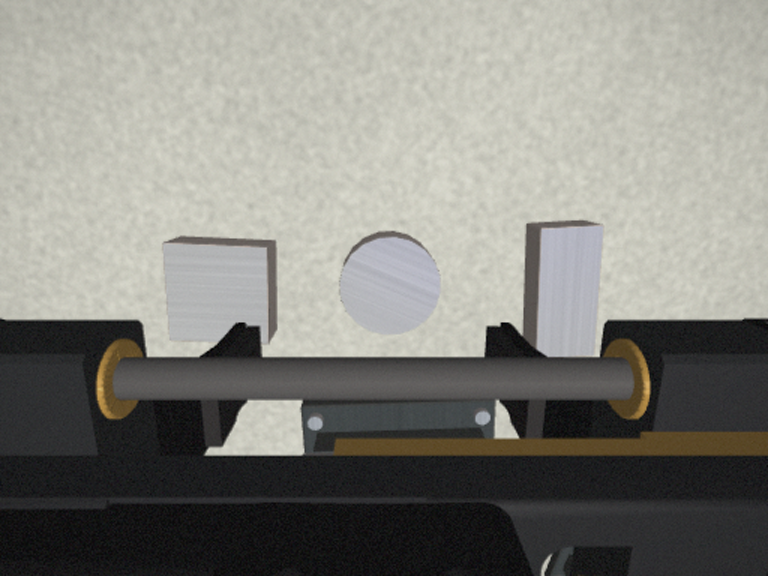

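View pics/t2.png

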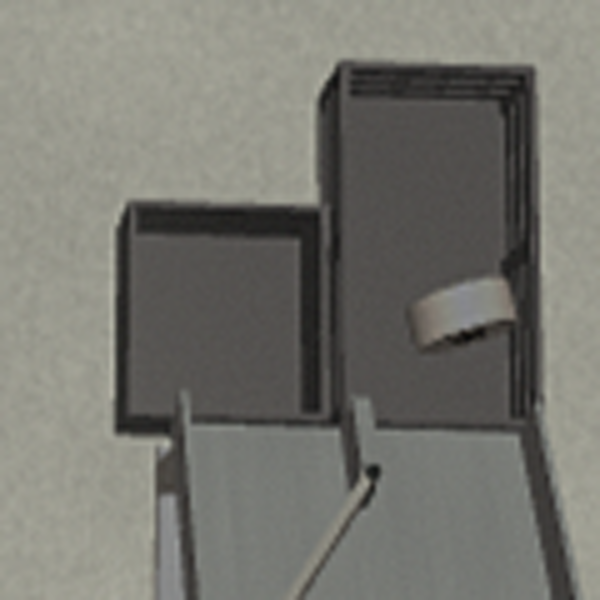

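View pics/t2b.png

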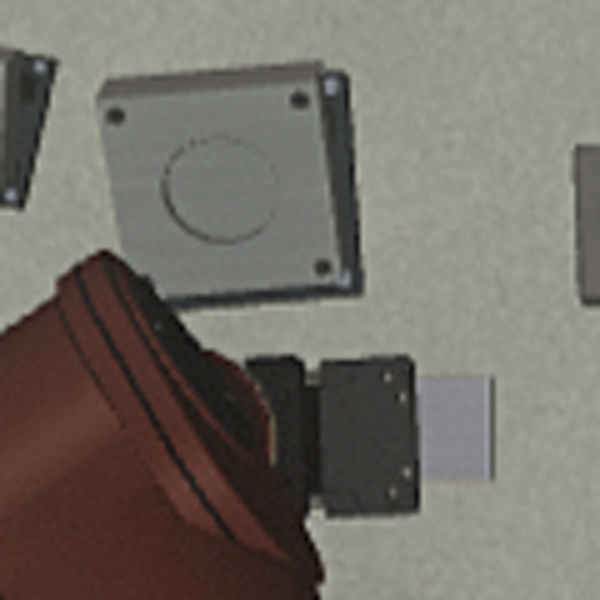

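The used disc is inside the slatted crate, at about (465,310) in the crop. In the wrist view the blank is centred at about (390,284), roughly 2 mm from my estimate, so I'm correcting and descending.

>>> arm_command --moves '[-0.1,0.5,0,0,0,0.012,0,0.4,-2.5,0,0,0.012,0,0,-3.0,0,0,0,0,0,-2.5,0,0,0,0,0,-1.5,0,0,0,0,0,-0.5,0,0,0,0,0,0,0,0,0]'

```text
t: 15.3
tool_pos: [0.4538, 0.2347, 0.035]
tool_rot: [-1.007, 1.567, 0.64]
force: [-0.3, -0.1, -0.3]
grip_width: 0.0869
```

Run:
```python
from h import *
im=shot('scene'); save(im,'s10.png',(200,110,350,260),4)
need([.4539,.2347,.031],Rm([0,0,-1],DIEY))
```

```text
shift cm [-0.01 -0.   -0.43] rotvec [-0.002  0.003 -0.002] pos [0.454  0.2347 0.0353] F [-0.5  0.1  0.1] w 0.0872 t 15.35 j [-0.14  0.31 -0.47  2.    0.18  0.88  0.93]
```

View pics/s10.png

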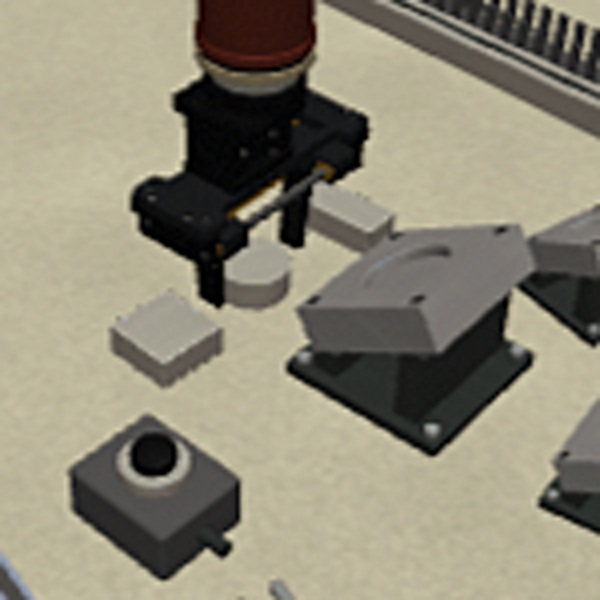

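The fingers straddle the blank with the square and the bar clear on either side. Lowering 3 mm and closing.

>>> arm_command --moves '[0,0,-0.3,0,0,0,0,0,0,0,0,0]'

```text
t: 15.6
tool_pos: [0.4537, 0.2344, 0.0318]
tool_rot: [-1.042, 1.567, 0.605]
force: [-0.2, -0.4, -0.3]
grip_width: 0.087
```

>>> arm_command --moves '[0,0,0,0,0,0,0,0,0,0,0,0,0,0,0,0,0,0,0,0,0,0,0,0]' --grip -1

```text
t: 16.1
tool_pos: [0.4536, 0.2345, 0.0316]
tool_rot: [-0.977, 1.568, 0.67]
force: [-0.3, 0.0, 0.4]
grip_width: 0.0591
```

>>> arm_command --moves '[0,0,2,0,0,0,0,0,5,0,0,0,0,0,5,0,0,0,0,0,2,0,0,0,0,0,0,0,0,0]'

```text
t: 16.73
tool_pos: [0.4542, 0.2347, 0.1728]
tool_rot: [-1.155, 1.565, 0.491]
force: [0.7, 1.2, -1.7]
grip_width: 0.0593
```

Run:
```python
from h import *
im=shot('wrist'); save(im,'w3.png',None,1.5)
SEAT=TOP+N*-.013+.001*np.array([.864,.064,.4986])+.0011*DIEY; print('seat',SEAT)
need(SEAT+N*(.019+.05),Rm(-N,DIEY))
```

```text
seat [0.59026473 0.25153943 0.0960406 ]
shift cm [10.24  1.47 -1.55] rotvec [ 0.037 -0.519 -0.003] pos [0.4535 0.2343 0.1713] F [-0.2 -0.2 -2.5] w 0.0588 t 16.77 j [-0.1   0.13 -0.5   1.87  0.07  1.15  1.02]
```

View pics/w3.png

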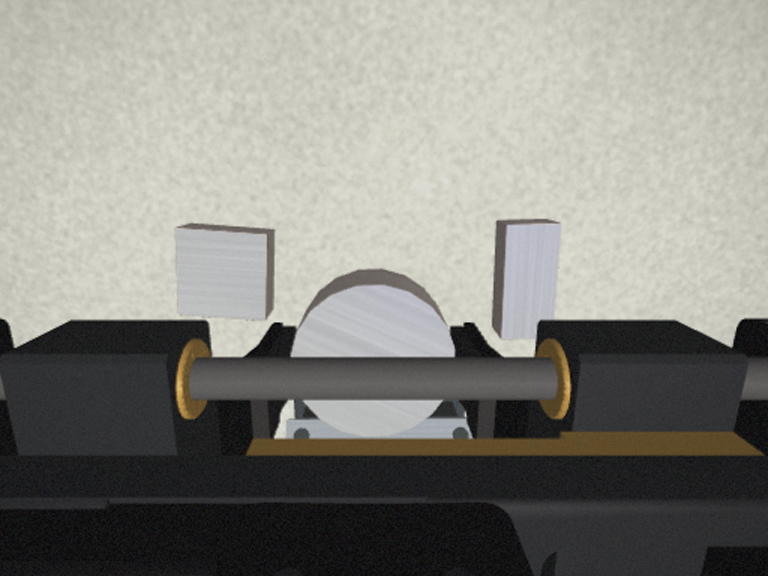

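Run:
```python
from h import *
im=ld('wrist'); o=arm.get_obs(); R=Ro.from_euler('xyz',o['tool_rot']).as_matrix(); p=o['tool_pos']
for nm,d in(('c',(0,0)),('y+',(.03,0)),('y-',(-.03,0)),('z+',(0,.03)),('z-',(0,-.03))):
    print(nm,proj(im,p+R@np.array([.0056,d[0],d[1]]))*1.5)
```

```text
c [371.55 355.95]
y+ [371.55 275.4 ]
y- [371.55 429.3 ]
z+ [454.35 355.95]
z- [288.9 355.8]
```

Run:
```python
from h import *
im=shot('wrist'); save(im,'w4.png',(180,170,320,300),5); o=arm.get_obs(); R=Ro.from_euler('xyz',o['tool_rot']).as_matrix(); p=o['tool_pos']
for nm,d in(('c',(0,0)),('y+',(.03,0)),('y-',(-.03,0)),('z+',(0,.03)),('z-',(0,-.03))):
    print(nm,(proj(im,p+R@np.array([.0056,d[0],d[1]]))-[180,170])*5)
print(p)
```

```text
c [340. 341.]
y+ [340.  72.]
y- [340. 586.]
z+ [617. 341.]
z- [ 63.5 341. ]
[0.45299905 0.2339691  0.17035924]
```

View pics/w4.png

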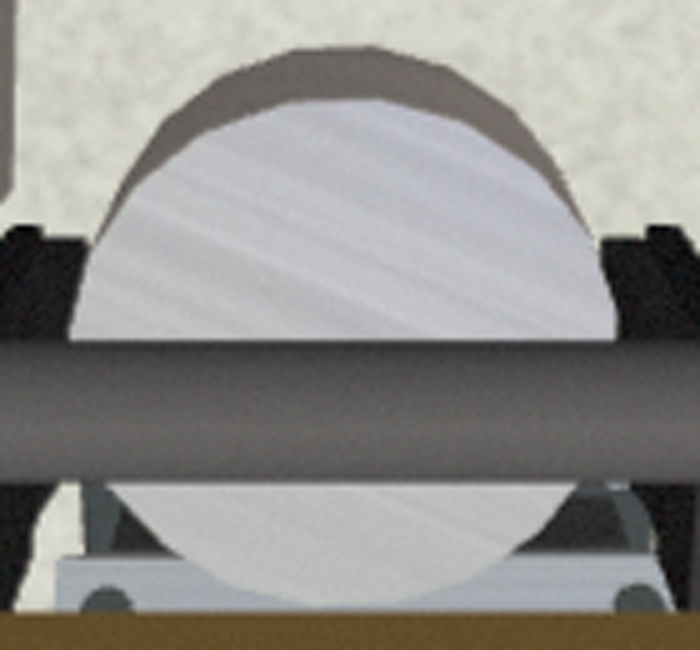

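```bash
cat >> h.py <<'E'
UP=np.array([.864,.064,.4986])
SEAT=TOP+N*-.013+.001*UP+.0011*DIEY
RS=Rm(-N,DIEY)
E
python3 - <<'E'
from h import *
need(SEAT-.0015*UP+N*(.0186+.045),RS)
E
```

```text
shift cm [10.43  1.51 -2.  ] rotvec [ 0.038 -0.521 -0.003] pos [0.453  0.234  0.1704] F [-0.6  0.2 -1.6] w 0.0591 t 16.82 j [-0.1   0.14 -0.5   1.87  0.07  1.15  1.02]
```

>>> arm_command --moves '[1,0.2,2,0.006,-0.0745,0,1.5,0.2,0,0.006,-0.0745,0,1.6,0.2,0,0.006,-0.0745,0,1.6,0.3,0,0.006,-0.0745,0,1.6,0.2,-1,0.006,-0.0745,0,1.6,0.2,-1.5,0.004,-0.0745,0,1.5,0.2,-1.5,0.004,-0.0745,0,0,0,0,0,0,0,0,0,0,0,0,0]'

```text
t: 17.95
tool_pos: [0.557, 0.2493, 0.1511]
tool_rot: [-1.572, 1.048, 0.076]
force: [0.5, 0.1, -2.0]
grip_width: 0.0588
```

Run:
```python
from h import *
need(SEAT-.0015*UP+N*(.0186+.019),RS)
```

```text
shift cm [ 1.32  0.07 -2.33] rotvec [ 0.001 -0.001 -0.004] pos [0.557  0.2493 0.1511] F [ 0.5  0.1 -2. ] w 0.0588 t 17.95 j [-0.17  0.08 -0.5   2.08  0.57  0.62  0.59]
```

>>> arm_command --moves '[0.7,0.1,-1.2,0,0,-0.004,0.6,0,-1.1,0,0,0,0,0,0,0,0,0,0,0,0,0,0,0]'

```text
t: 18.45
tool_pos: [0.5705, 0.2505, 0.1289]
tool_rot: [-1.571, 1.045, 0.073]
force: [0.3, -0.1, -1.0]
grip_width: 0.0592
```

Run:
```python
from h import *
w=shot('wrist'); s=shot('scene'); save(w,'w5.png',(130,110,370,310),3); save(s,'s11.png',(255,140,350,230),7)
need(SEAT-.0015*UP+N*(.0186+.019),RS)
for nm,P in(('c',[0,0]),('u',[.03,0]),('d',[-.03,0]),('l',[0,.03]),('r',[0,-.03])):
    f=SEAT-.004*N+P[0]*UP+P[1]*DIEY; f5=f+0.0; print(nm,'face pt scene',(proj(s,f)-[255,140])*7,'wrist',(proj(w,f)-[130,110])*3)
for a in (.05,-.05):
  for b in (.05,-.05): print('corner?',(proj(s,SEAT-.004*N+a*UP+b*DIEY)-[255,140])*7,(proj(w,SEAT-.004*N+a*UP+b*DIEY)-[130,110])*3)
```

```text
shift cm [-0.04 -0.05 -0.12] rotvec [-0.     0.002  0.   ] pos [0.5706 0.2506 0.1291] F [ 0.3  0.3 -2.4] w 0.0593 t 18.55 j [-0.18  0.14 -0.49  2.07  0.65  0.59  0.52]
c face pt scene [328.3 257.6] wrist [353.4 324.6]
u face pt scene [384.3 255.5] wrist [353.4 448.8]
d face pt scene [274.4 259. ] wrist [353.4 190.2]
l face pt scene [371.7 222.6] wrist [490.2 324.6]
r face pt scene [283.5 292.6] wrist [216.6 324.3]
corner? [494.2 196. ] [567.9 526.8]
corner? [347.2 316.4] [139.2 526.5]
corner? [311.5 205.1] [597.3  94.8]
corner? [165.2 317.1] [109.5  94.2]
```

View pics/w5.png

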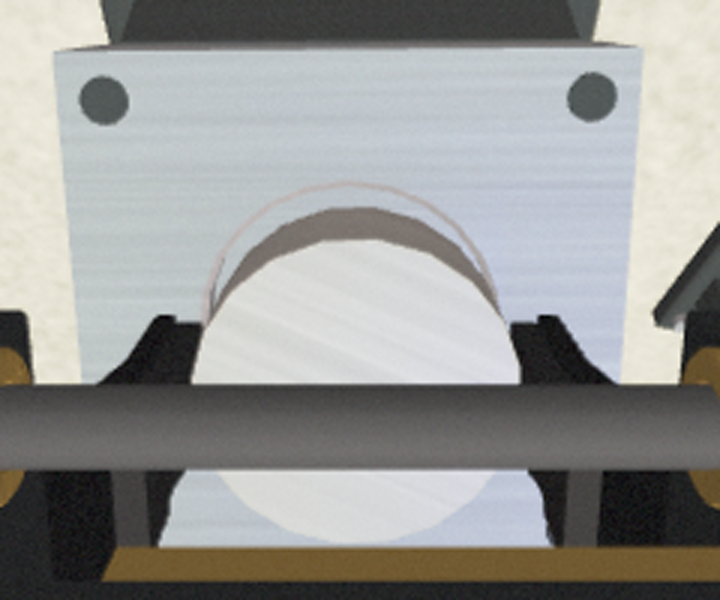

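View pics/s11.png

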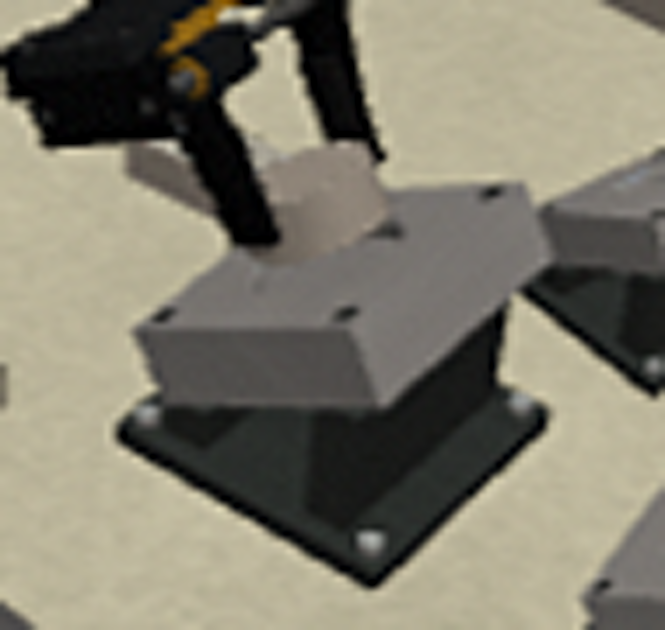

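Run:
```python
from h import *
w=ld('wrist'); o=arm.get_obs(); R=Ro.from_euler('xyz',o['tool_rot']).as_matrix(); p=o['tool_pos']
f=lambda P:(proj(w,P)-[130,110])*3
th=np.linspace(0,2*np.pi,361)
def circ(c,r): 
    Q=np.array([f(c+r*(np.cos(a)*UP+np.sin(a)*DIEY)) for a in th]); return 'v',Q[:,1].min(),Q[:,1].max(),'u',Q[:,0].min(),Q[:,0].max()
for e in (0,.001,.002,.003):
    print('e',e,'top',circ(p+R@[.0056,0,0]+e*UP,.03),'bot',circ(p+R@[.0316,0,0]+e*UP,.03))
for q in (0,.001,.002): print('q',q,'outer',circ(SEAT-.004*N+q*UP,.033),'inner',circ(SEAT-.0055*N+q*UP,.0315))
print('disc centre vs seat (UP,Y,N):',[(p+R@[.0186,0,0]-SEAT)@k*1000 for k in (UP,DIEY,N)])
```

```text
e 0 top ('v', np.float64(229.79999999999998), np.float64(540.3000000000001), 'u', np.float64(187.79999999999998), np.float64(523.1999999999999)) bot ('v', np.float64(198.59999999999997), np.float64(470.69999999999993), 'u', np.float64(210.59999999999997), np.float64(500.40000000000003))
e 0.001 top ('v', np.float64(235.5), np.float64(544.8000000000001), 'u', np.float64(188.09999999999997), np.float64(522.9000000000001)) bot ('v', np.float64(203.40000000000003), np.float64(474.90000000000003), 'u', np.float64(210.90000000000003), np.float64(500.09999999999997))
e 0.002 top ('v', np.float64(241.20000000000002), np.float64(549.5999999999999), 'u', np.float64(188.40000000000003), np.float64(522.5999999999999)) bot ('v', np.float64(208.5), np.float64(479.09999999999997), 'u', np.float64(211.20000000000002), np.float64(500.09999999999997))
e 0.003 top ('v', np.float64(246.90000000000003), np.float64(554.4000000000001), 'u', np.float64(188.70000000000002), np.float64(522.3000000000001)) bot ('v', np.float64(213.29999999999998), np.float64(483.30000000000007), 'u', np.float64(211.20000000000
[... 329 characters left out ...]
ter ('v', np.float64(180.90000000000003), np.float64(464.69999999999993), 'u', np.float64(202.79999999999998), np.float64(504.0)) inner ('v', np.float64(186.59999999999997), np.float64(455.40000000000003), 'u', np.float64(210.90000000000003), np.float64(496.19999999999993))
q 0.002 outer ('v', np.float64(185.40000000000003), np.float64(468.59999999999997), 'u', np.float64(203.09999999999997), np.float64(503.69999999999993)) inner ('v', np.float64(191.09999999999997), np.float64(459.59999999999997), 'u', np.float64(210.90000000000003), np.float64(495.90000000000003))
disc centre vs seat (UP,Y,N): [np.float64(-0.5403378344363621), np.float64(0.4719990706937895), np.float64(19.848004632145006)]
```

Comparing disc and pocket within the one wrist picture, they agree to about 0.1 mm up the slope and 0.3 mm across. Inserting, with force checks.

>>> arm_command --moves '[0.25,0,-0.43,0,0,0,0.25,0,-0.43,0,0,0,0,0,0,0,0,0]'

```text
t: 18.92
tool_pos: [0.5754, 0.2501, 0.1193]
tool_rot: [-1.572, 1.046, 0.072]
force: [0.2, -0.5, -2.0]
grip_width: 0.0593
```

>>> arm_command --moves '[0.15,0.01,-0.26,0,0,0,0,0,0,0,0,0]'

```text
t: 19.18
tool_pos: [0.577, 0.2505, 0.1171]
tool_rot: [-1.572, 1.046, 0.072]
force: [-0.4, 0.7, -2.2]
grip_width: 0.0592
```

Run:
```python
from h import *
need(SEAT-.0005*UP+N*.0186,RS)
o=arm.get_obs();print([(o['tool_pos']-.0186*N-SEAT)@k*1000 for k in (UP,DIEY,N)])
```

```text
shift cm [ 0.35  0.04 -0.52] rotvec [0.    0.002 0.001] pos [0.577  0.2505 0.1171] F [-0.4  0.7 -2.2] w 0.0592 t 19.18 j [-0.18  0.17 -0.48  2.07  0.69  0.57  0.49]
[np.float64(-0.988273607937986), np.float64(-0.1067062342578292), np.float64(6.275078633404303)]
```

>>> arm_command --moves '[0.19,0.01,-0.24,0,0,0,0,0,0,0,0,0]'

```text
t: 19.42
tool_pos: [0.579, 0.2505, 0.1148]
tool_rot: [-1.572, 1.046, 0.072]
force: [0.2, -0.1, -1.5]
grip_width: 0.0594
```

>>> arm_command --moves '[0.1,0.01,-0.17,0,0,0,0,0,0,0,0,0]'

```text
t: 19.68
tool_pos: [0.5799, 0.2506, 0.1131]
tool_rot: [-1.572, 1.046, 0.072]
force: [-0.2, -0.4, -2.2]
grip_width: 0.0593
```

Run:
```python
from h import *
o=arm.get_obs();print([(o['tool_pos']-.0186*N-SEAT)@k*1000 for k in (UP,DIEY,N)],o['force']@N, o['force']@UP)
```

```text
[np.float64(-0.4560732662374738), np.float64(-0.14453580685895392), np.float64(1.366237724773945)] -1.7551572950433438 -1.328108486026816
```

>>> arm_command --moves '[0.05,0,-0.09,0,0,0,0,0,0,0,0,0]'

```text
t: 19.92
tool_pos: [0.5803, 0.2508, 0.1126]
tool_rot: [-1.572, 1.045, 0.072]
force: [-4.1, -1.1, 2.7]
grip_width: 0.0593
```

>>> arm_command --moves '[0.05,0,-0.09,0,0,0,0,0,0,0,0,0]'

```text
t: 20.18
tool_pos: [0.5806, 0.2507, 0.1123]
tool_rot: [-1.573, 1.045, 0.071]
force: [-14.7, -4.8, 14.7]
grip_width: 0.0591
```

Run:
```python
from h import *
o=arm.get_obs();print([(o['tool_pos']-.0186*N-SEAT)@k*1000 for k in (UP,DIEY,N)],o['force']@N, o['force']@UP)
```

```text
[np.float64(-0.3121854220993622), np.float64(-0.1510927257506524), np.float64(0.31025238977947006)] 20.256264644631468 -5.668329634676532
```

There is firm contact at the expected seat depth (within 0.3 mm). Releasing and backing out along the axis.

>>> arm_command --moves '[0,0,0,0,0,0,0,0,0,0,0,0,0,0,0,0,0,0,0,0,0,0,0,0]' --grip 1

```text
t: 20.68
tool_pos: [0.581, 0.2507, 0.1114]
tool_rot: [-1.571, 1.045, 0.073]
force: [1.3, 0.3, -0.4]
grip_width: 0.0855
```

>>> arm_command --moves '[-0.5,0,0.87,0,0,0,-1.5,-0.1,2.6,0,0,0,-2.5,-0.2,4.3,0,0,0,-1.5,-0.1,2.6,0,0,0,0,0,0,0,0,0,0,0,0,0,0,0]'

```text
t: 21.42
tool_pos: [0.5209, 0.2464, 0.2149]
tool_rot: [-1.572, 1.045, 0.072]
force: [0.4, 0.1, 0.1]
grip_width: 0.0871
```

Run:
```python
from h import *
w=shot('wrist'); s=shot('scene'); save(w,'w6.png',(130,60,400,260),2.9); save(s,'s12.png',(255,140,350,230),7)
o=arm.get_obs();print(o['tool_pos'],o['force'])
C=cloud(w).reshape(-1,3)-SEAT; L=np.c_[C@UP,C@DIEY,C@N]
r=np.hypot(L[:,0]-.001,L[:,1])
A=L[(r<.024)&(abs(L[:,2])<.06)]; B=L[(r>.038)&(r<.055)&(abs(L[:,2]+.004)<.006)&(abs(L[:,0])<.055)&(abs(L[:,1])<.055)]
print(len(A),len(B))
def fit(Q):
    k=abs(Q[:,2]-np.median(Q[:,2]))<.006;Q=Q[k]; c=np.linalg.lstsq(np.c_[Q[:,:2],np.ones(len(Q))],Q[:,2],rcond=None)[0]; return c
print('top',fit(A),'face',fit(B),'proud mm at centre',(fit(A)-fit(B))[2]*1000)
```

```text
[0.5207604  0.24624017 0.21388218] [-0.67110939 -0.45362616 -0.07451561]
2040 5020
top [0.0006353  0.00356057 0.0132463 ] face [-1.34480901e-05  4.02778921e-03 -3.75804485e-03] proud mm at centre 17.004346334523973
```

View pics/w6.png

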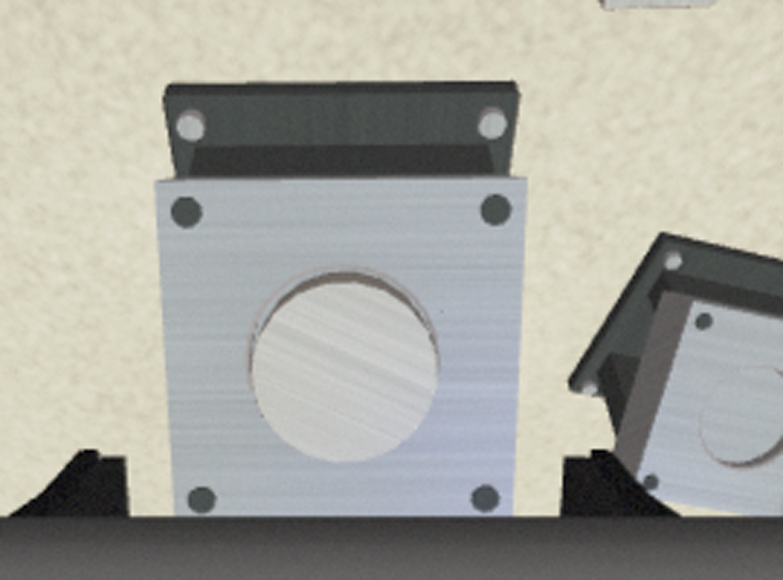

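View pics/s12.png

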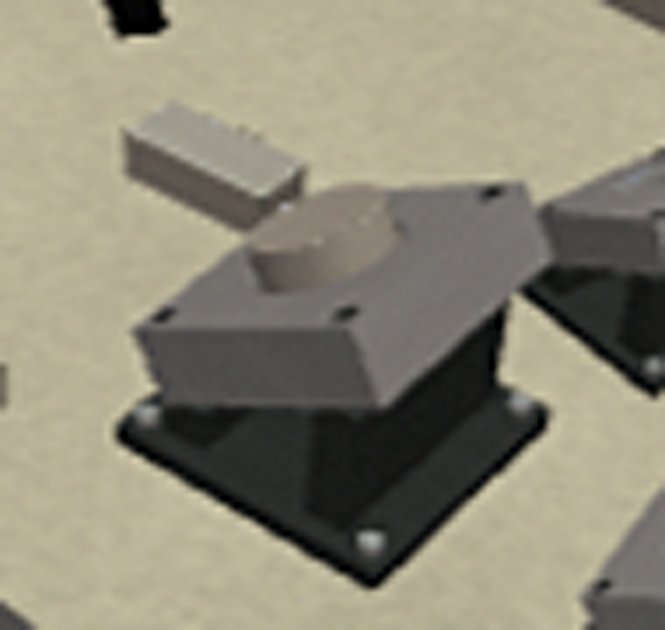

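The blank stands 17.0 mm proud with its face parallel to the die's, so it is fully seated. On to the start button.

Run:
```python
from h import *
need([.581,.0185,.115],Rm([0,0,-1],[0,1,0]))
```

```text
shift cm [  6.02 -22.77  -9.89] rotvec [-0.018  0.523 -0.071] pos [0.5208 0.2462 0.2139] F [-0.7 -0.5 -0.1] w 0.087 t 21.52 j [-0.14 -0.07 -0.53  2.07  0.39  0.73  0.72]
```

>>> arm_command --moves '[0,-3,1,0,0.075,-0.01,0.8,-4,0,-0.003,0.075,-0.01,1.0,-4,0,-0.003,0.075,-0.01,1.0,-4,0,-0.003,0.075,-0.01,1.0,-4,0,-0.003,0.075,-0.01,1.0,-3.8,-2.5,-0.003,0.075,-0.01,1.2,0,-2.5,-0.003,0.073,-0.011,0,0,-2.5,0,0,0,0,0,-2.5,0,0,0,0,0,0,0,0,0]' --grip -1

```text
t: 22.78
tool_pos: [0.5792, 0.0184, 0.1219]
tool_rot: [1.42, 1.567, 2.991]
force: [0.2, -0.1, 0.9]
grip_width: 0.0015
```

Run:
```python
from h import *
w=shot('wrist'); s=shot('scene'); save(w,'w7.png',None,1.5); save(s,'s13.png',(190,150,310,260),5)
need([.581,.0185,.085],Rm([0,0,-1],[0,1,0])); print((proj(s,arm.get_obs()['tool_pos']-[0,0,.019])-[190,150])*5)
```

```text
shift cm [ 0.01 -0.01 -4.  ] rotvec [-0.001  0.001  0.   ] pos [0.5809 0.0186 0.125 ] F [-0.8  0.4  0.7] w 0.0005 t 22.88 j [ 0.06  0.29 -0.2   1.77  0.07  1.08  1.41]
[240.5 307.5]
```

View pics/s13.png

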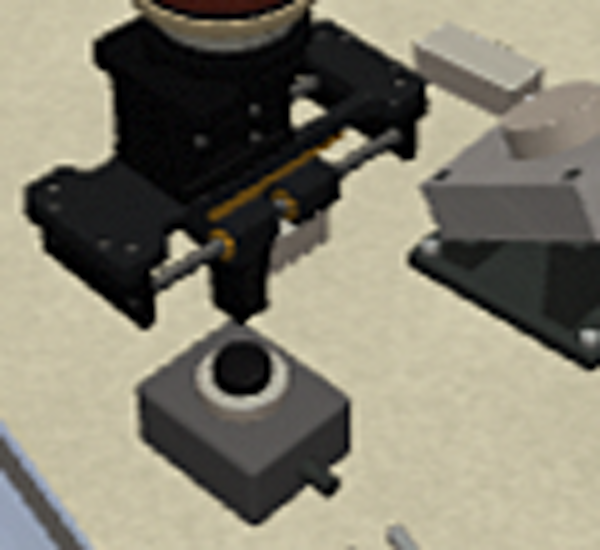

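View pics/w7.png

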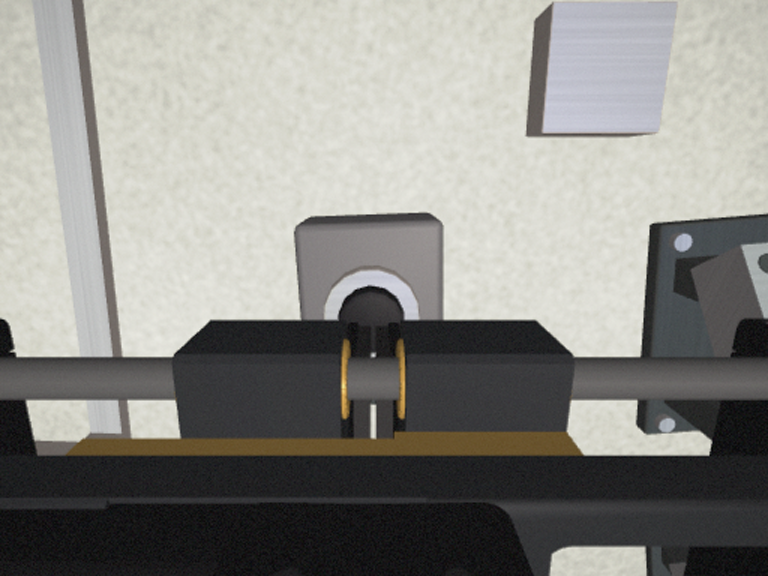

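The tip is over the button, with the button centred at u≈371 in the wrist view. Lowering and pressing in steps.

>>> arm_command --moves '[0,0,-2,0,0,0,0,0,-1.5,0,0,0,0,0,-0.5,0,0,0,0,0,0,0,0,0]'

```text
t: 23.38
tool_pos: [0.5809, 0.0187, 0.0854]
tool_rot: [-1.173, 1.569, 0.398]
force: [-1.3, -0.2, 1.9]
grip_width: 0.0004
```

>>> arm_command --moves '[0,0,-0.3,0,0,0,0,0,-0.2,0,0,0,0,0,0,0,0,0]'

```text
t: 23.75
tool_pos: [0.5814, 0.0187, 0.0806]
tool_rot: [-1.289, 1.567, 0.281]
force: [-1.4, -0.9, 4.2]
grip_width: 0.0003
```

>>> arm_command --moves '[0,0,-0.2,0,0,0,0,0,0,0,0,0]'

```text
t: 24.0
tool_pos: [0.5815, 0.0188, 0.0802]
tool_rot: [-1.361, 1.567, 0.21]
force: [-7.7, -1.2, 20.2]
grip_width: 0.0005
```

Run:
```python
from h import *
s=shot('scene'); save(s,'s14.png',(200,180,290,270),7)
print(arm.get_obs()['force'],arm.get_obs()['tool_pos'])
```

```text
[-7.58556812 -0.10559015 19.22280656] [0.58146978 0.0187463  0.08020102]
```

View pics/s14.png

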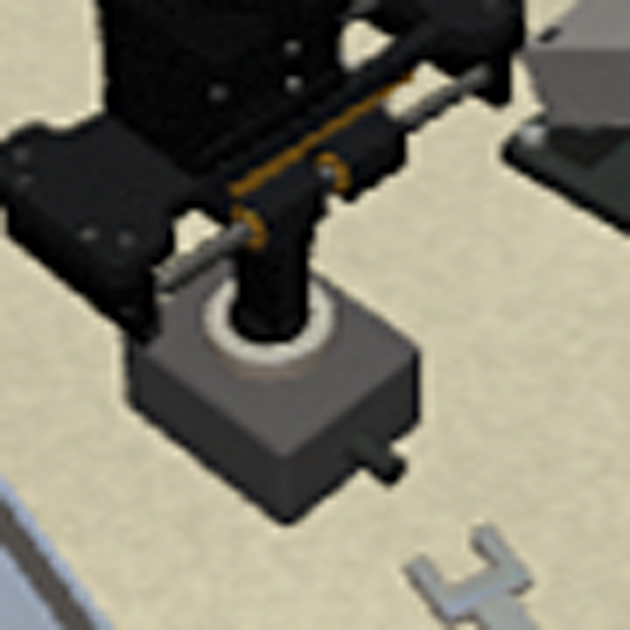

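>>> arm_command --moves '[0,0,0.3,0,0,0,0,0,0,0,0,0]'

```text
t: 24.3
tool_pos: [0.5814, 0.0187, 0.0817]
tool_rot: [-1.297, 1.567, 0.273]
force: [-0.8, -0.3, 4.9]
grip_width: 0.0004
```

>>> arm_command --moves '[0,0,0.2,0,0,0,0,0,0,0,0,0]'

```text
t: 24.55
tool_pos: [0.5813, 0.0187, 0.0833]
tool_rot: [-1.263, 1.567, 0.308]
force: [1.8, -0.0, 2.4]
grip_width: 0.0008
```

>>> arm_command --moves '[0,0,0.2,0,0,0,0,0,0,0,0,0]'

```text
t: 24.8
tool_pos: [0.5811, 0.0187, 0.0852]
tool_rot: [-1.212, 1.568, 0.359]
force: [1.4, -1.2, 2.4]
grip_width: 0.0004
```

>>> arm_command --moves '[0,0,0.4,0,0,0,0,0,0,0,0,0]'

```text
t: 25.05
tool_pos: [0.5806, 0.0187, 0.0891]
tool_rot: [-1.056, 1.569, 0.515]
force: [0.2, 0.4, 0.9]
grip_width: 0.0007
```

The spring force ran over about 6 mm (0 N near 86 mm, about 5 N at 81 mm) and then hit a hard stop at 80 mm, so the button was fully pressed. Retreating and making the final checks.

>>> arm_command --moves '[0,0,5,0,0,0,0,0,5,0,0,0,-1,-2,4,0,0,0,-5,-2,2,0,0,0,-5,-2,0,0,0,0,0,0,0,0,0,0,0,0,0,0,0,0]'

```text
t: 25.92
tool_pos: [0.471, -0.0411, 0.2493]
tool_rot: [-1.218, 1.568, 0.352]
force: [-0.2, 1.2, -0.4]
grip_width: 0.0005
```

Run:
```python
from h import *
s=shot('scene'); save(s,'s15.png',None,1.5); t=shot('top'); save(t,'t3.png',(100,70,440,310),2.3)
print(arm.get_obs()['tool_pos'],arm.get_obs()['force'],arm.get_obs()['t'])
```

```text
[ 0.47155519 -0.04068773  0.24897445] [ 1.36526699 -0.03340505 -0.80045681] 26.025
```

View pics/s15.png

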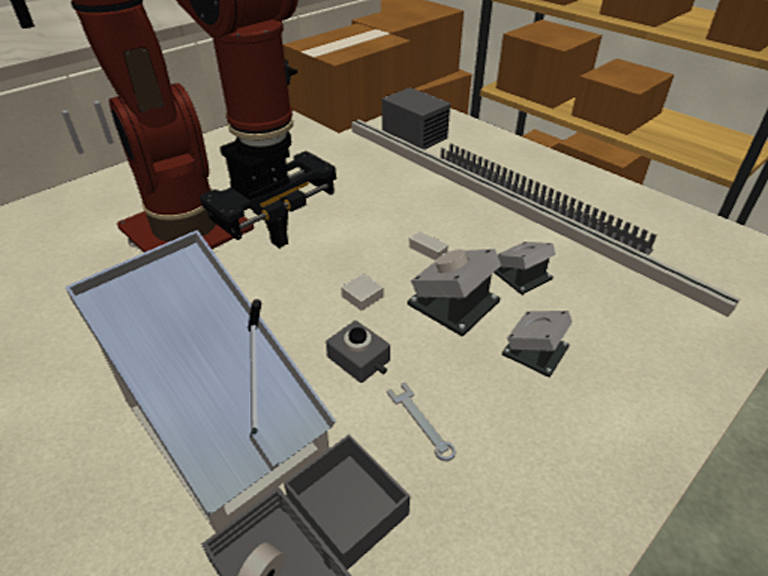

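View pics/t3.png

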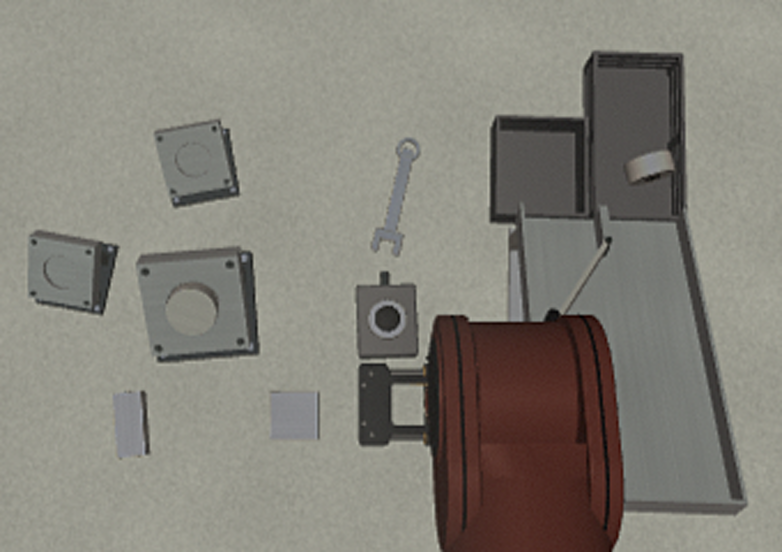

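Before handing in I want to rule out that the fist bottomed on the white ring rather than the button, because the stop came about 4 mm higher than I had worked out.

```bash
python3 - <<'E'
from h import *
for n in ('top','scene'):
    s=ld(n); C=cloud(s).reshape(-1,3); r=np.hypot(C[:,0]-.5805,C[:,1]-.018); k=(r<.04)&(C[:,2]>.03)&(C[:,2]<.09)
    col=s['color'].reshape(-1,3).mean(1)
    for a,b in((0,.008),(.008,.014),(.014,.018),(.018,.021),(.021,.024),(.026,.035)):
        q=k&(r>=a)&(r<b); print(n,a,b,q.sum(),np.percentile(C[q,2],[10,50,90]).round(4),col[q].mean().round(0))
E
python3 - <<'E'
from h import *
s=ld('scene'); save(s,'s16.png',(210,205,265,260),11)
E
```

```text
top 0 0.008 25 [0.0638 0.0659 0.069 ] 51.0
top 0.008 0.014 50 [0.0643 0.0661 0.0681] 45.0
top 0.014 0.018 51 [0.0544 0.0587 0.067 ] 96.0
top 0.018 0.021 46 [0.0537 0.0563 0.0591] 141.0
top 0.021 0.024 53 [0.0477 0.0558 0.0579] 120.0
top 0.026 0.035 218 [0.0416 0.0442 0.0469] 94.0
scene 0 0.008 21 [0.0687 0.0692 0.0704] 17.0
scene 0.008 0.014 49 [0.0662 0.0694 0.0711] 16.0
scene 0.014 0.018 62 [0.0586 0.0638 0.0684] 66.0
scene 0.018 0.021 33 [0.0568 0.0593 0.0607] 154.0
scene 0.021 0.024 65 [0.0466 0.0549 0.0593] 115.0
scene 0.026 0.035 142 [0.0455 0.0473 0.0487] 81.0
```

View pics/s16.png

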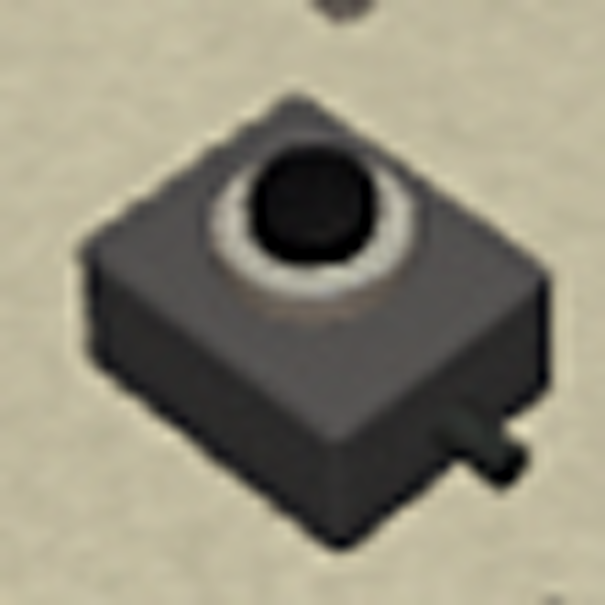

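The depth data put the button top about 10 mm above the ring, and the top itself reads around 66 mm high. That matches first contact at TCP 85–86 mm with a full 6 mm of travel, so the ring can't have stopped the fist early.

```bash
python3 -c "
from bench import arm
print(arm.finish_job())"
```

```text
the job is handed in; nothing more can be done
None
```

The part is changed and the job is handed in, at about 26 s on the robot's clock; no verdict was reported.

1. **Flap:** I pushed it to its +y stop, where the force rose to 12 N with no further movement. That opened the -y exit, under the slatted crate.
2. **Finished disc:** I took it from the large die and let it go at the top of the chute. It slid into the slatted crate and is lying at a tilt inside it.
3. **Fresh blank:** I seated it in the pocket. Depth images put it 17.0 mm proud and parallel to the face, which is the fully seated value.
4. **Start button:** I pressed it until it stopped hard. The spring force ran over about 6 mm of travel.

In the last pictures the square, bar and wrench stood where they were, and the arm was clear of everything.

Two readings disagreed with the description:
- **Joint 7:** it briefly read -2.6525 rad during the first grasp, against a stated limit of -2.65. This is the one reading that could count as a range violation. I turned the tool half round for later moves to stay away from it.
- **Button height:** the stop came about 4 mm higher than I worked out from the listed 63 mm height. The depth images put the button's top at about 66–69 mm, standing about 10 mm above its ring, which fits a full press.

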